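# Load the specimen carousel case by case

## Robot

A 7-joint arm with a two-finger parallel gripper is mounted at the origin on the work surface. World frame = base frame: x ahead of the robot, y to its left, z up, the work surface at z = 0. Lengths are in m, angles in degrees, forces in N, time in s.
With the tool pointing down it reaches from about 0.4 to 0.85 m from the base axis. Payload 10.4 kg.
Tool frame: the origin (TCP) lies midway between the tips of the shut fingers; the grasp point (between the pads) lies 19 mm behind it; z points along the fingers, y is the line along which they close (so a half turn about z gives the same grasp; the last joint's range is limited). The gripper opens to 87 mm and grips with 3 to 60 N. Pads are 19 mm wide; open, the fingers measure 117 mm over their backs; the gripper's body (75 mm by 190 mm) begins 51 mm behind the grasp point.
Start: joints at [-76.753, 19.034, -3.707, 83.658, 1.238, 77.344, -5.071], TCP at [0.157, 0.605, 0.223] pointing down, gripper open.
Joint ranges: [-148.97, 148.97], [-28.65, 121.19], [-84.17, 76.75], [9.2, 138.47], [-72.65, 252.65], [3.7, 117.97], [-149.18, 149.18]. Speed limits (degrees/s): [127.2, 127.2, 159.86, 159.86, 180, 180, 180].

## Interface

Orientations are given as a 3x3 rotation matrix whose columns are the frame's x, y, z axes.
In Python, from workcell import * gives the robot as it stands. The module is installed in compiled form; this text tells all that it offers.
- The arm moves only by the tool send_rows, never from a script. Its arguments are lists of equal length, an entry for each row: "translation": the shift along the tool's x, y, z in cm, a list of three; "twist": the turn, a rotation vector about the tool's x, y, z in rad, a list of three. A call has 1 to 12 rows; each row shifts and turns the commanded pose from where the row before left it, along the tool's axes as they then stand; what a row does not reach is not made up. A row lasts 1/10 s, in which the tool goes at most 50 mm and 8.59 degrees, less where a joint would pass 70% of its speed; a pose out of reach is approached as far as the arm can. A call is refused whole if a number of a shift passes 5 or a number of a turn 0.15, either way. A call with a gripper value outside its range is refused whole. "fingers" is the opening, from 0 (shut) to 1 (fully open), set as the call begins (left out, the last holds). The fingers move at their own pace and stop on an object; "squeeze" is the grip in N (left out, the last holds). Time passes only in rows, so rows that do not move let the fingers close. It gives the time, the measured TCP pose, the force, the opening and the grip force at its end, in the units of the state.
- get_state(): the state, without advancing time (a new reading comes with each control period).
- grab_frame(name): name is "scene" or "top"; returns the picture (400x640x3 uint8, red, green, blue); there is no depth.
- camera_model(name): a dict with "camera_matrix" (3x3 intrinsics, pixels), "origin" and "attitude" of the camera in the world. Camera axes: x right, y down, z forward; pixel columns grow to the right and rows downward; lengths in m; the calibration is good to about 2 mm. A picture is of the moment at which its call begins. camera_model takes no time and is no camera call.
- sign_off(): hands the job in; it is judged then, once.
Trained networks look in the newest picture that a camera, given by its name, has taken for a name from the list of things; names that differ only in an ending like _2 or _b are one class to them, and where a whole thing is asked for, a point or a joint stands for the part that bears it (a point fixed in the world has none). Each returns a list of dicts, best first, with "confidence" (0 to 1); they miss things now and then, are a little off and sometimes report something else, mostly with a low value. They report only what shows in the picture. A call takes as long as a camera call. They do not tell look-alikes from the thing itself.
- cut_out(target, camera): "pixels" (400x640 bool, what is visible of it).
- pinpoint(target, camera): "location" ([x, y, z] in m, in world coordinates, good to about 4 mm: a listed point, or the origin of a listed thing).
The state is a dict: "clock": time; "joints": joint angles; "dq": joint speeds; "effort": joint torques, N m; "position": TCP position; "eef_rot": TCP orientation; "contact_force": force on the tool from outside, world axes, zero at the start; "ft_torque": the same for the moment, N m; "width": opening from 0.0 (shut) to 1.0 (fully open); "finger_force": force on a finger pad.
Only numpy, scipy, OpenCV 4.12 (cv2) and the standard library are available. Lean on these libraries where they do the work, as an engineer would, in place of code of your own. Each camera call takes 0.05 s, during which the arm holds its last target. There are 200 camera calls.

## Task

Load every grey specimen case lying on the bench into the click-stop carousel, standing upright on a short edge with its broad faces to and away from the axis, one to a bay. Put cases in (or set them right) only in the bay at the pointer, and after each one turn the carousel one click anticlockwise (seen from above), after the last one too, so that the filled bays end in an unbroken row with the latest case one click past the pointer and an empty bay at it. Leave the other things on the bench where they are.

Things in the scene. Friction and masses are not known exactly. Their poses are not given: they have to be found in the camera images.
- case1: flat grey plastic specimen case with a white panel on its upper face, a plain box 100 x 62 x 18 mm, 0.1 to 0.2 kg; all cases are alike. Origin at its middle, x along the 100 mm, y along the 62 mm, z along the 18 mm thickness. Starts lying flat on the bench (origin 9 mm above it). May be absent
- case2: flat grey plastic specimen case with a white panel on its upper face, a plain box 100 x 62 x 18 mm, 0.1 to 0.2 kg; all cases are alike. Origin at its middle, x along the 100 mm, y along the 62 mm, z along the 18 mm thickness. Starts lying flat on the bench (origin 9 mm above it). May be absent
- case3: flat grey plastic specimen case with a white panel on its upper face, a plain box 100 x 62 x 18 mm, 0.1 to 0.2 kg; all cases are alike. Origin at its middle, x along the 100 mm, y along the 62 mm, z along the 18 mm thickness. Starts lying flat on the bench (origin 9 mm above it). May be absent
- case4: flat grey plastic specimen case with a white panel on its upper face, a plain box 100 x 62 x 18 mm, 0.1 to 0.2 kg; all cases are alike. Origin at its middle, x along the 100 mm, y along the 62 mm, z along the 18 mm thickness. Starts lying flat on the bench (origin 9 mm above it). May be absent
- case5: flat grey plastic specimen case with a white panel on its upper face, a plain box 100 x 62 x 18 mm, 0.1 to 0.2 kg; all cases are alike. Origin at its middle, x along the 100 mm, y along the 62 mm, z along the 18 mm thickness. Starts lying flat on the bench (origin 9 mm above it). May be absent
- carousel: white fixed base (220 x 200 mm foot, drum below the turret) of the indexing carousel. Origin on the bench surface on the turning axis. Its -x axis points to the loading position, where a small dark pointer post (77 mm high) stands 155 mm from the axis, outside the turret's rim. Its z is up
- turret (a joint): angle of the round aluminium turret (276 mm across, upper surface 55 mm above the bench), growing anticlockwise seen from above, endless. Six like bays 60 degrees apart; a click detent pulls it to every multiple of 1.047 rad, where a bay faces the pointer exactly, from up to 0.45 rad away, settling in 1 to 2 s (it starts at such a stop). Turning it slowly takes at most 0.3 N m
- bay (a point): middle of the floor of one of the six like bays (the one at the pointer at joint angle 0), on the turret, 105 mm from the axis. A bay is a pen for a case standing on a 62 mm edge, broad faces square to the radius: 24 mm of room along the radius between a back rest (axis side, 50 mm wide, 45 mm high) and a lip 30 mm high (rim side); end stops 14 mm high leave 74 mm for the edge
- tbar (a point): on the turning axis, 122 mm above the bench, in the black T-bar on the hub, by which the turret is turned (gripped from above). The bar is 70 mm long along this point's x, 14 mm thick along its y, 100 to 138 mm above the bench, on a 14 mm stem. It turns with the turret; at joint angle 0 its x lies along the carousel's x. Standing cases begin 93 mm from the axis and top out at 155 mm
- station0 (a point): where the middle of a case standing properly in the bay at the pointer is: 105 mm from the axis, 105 mm above the bench. Axes parallel to the carousel's, so its +x points to the turning axis. This is the loading position
- station1 (a point): the same for the position 60 degrees anticlockwise (seen from above) from the loading position; fixed in space, does not turn with the turret
- station2 (a point): the same for the position 120 degrees anticlockwise (seen from above) from the loading position; fixed in space, does not turn with the turret
- station3 (a point): the same for the position 180 degrees anticlockwise (seen from above) from the loading position; fixed in space, does not turn with the turret
- station4 (a point): the same for the position 240 degrees anticlockwise (seen from above) from the loading position; fixed in space, does not turn with the turret
- tin: bystander: low round metal tin, 60 mm across, 26 mm high; origin under its centre, on the bench
- screwdriver: bystander: precision screwdriver lying on the bench, 160 mm long; origin somewhere along its shaft
- gel_box: bystander: small clear box 60 x 60 x 20 mm; origin under its centre, on the bench
- blower: bystander: blue rubber blower bulb standing 110 mm high, 60 mm across; origin under its centre, on the bench
- stage_a: bystander: black micropositioner block on a foot, 80 x 50 mm, about 80 mm high; origin under its centre, on the bench
- stage_b: bystander: a second black micropositioner, same size; origin under its centre, on the bench
There are look-alikes about, which are no part of the job. Leave any purple look-alike of the case1 alone.

How it is judged (in metres and radians):
On the way, in this order (a step that is already met when the one before it is completed fails the run):
1. First case stands upright in the bay at the pointer (((horizontal distance between case1 and station0 below 0.016 m and z of case1 in the frame of station0 between -0.007 and 0.007 m and angle between case1's own z axis and vertical between 1.35 and 1.79 rad) or (horizontal distance between case2 and station0 below 0.016 m and z of case2 in the frame of station0 between -0.007 and 0.007 m and angle between case2's own z axis and vertical between 1.35 and 1.79 rad) or (horizontal distance between case3 and station0 below 0.016 m and z of case3 in the frame of station0 between -0.007 and 0.007 m and angle between case3's own z axis and vertical between 1.35 and 1.79 rad) or (horizontal distance between case4 and station0 below 0.016 m and z of case4 in the frame of station0 between -0.007 and 0.007 m and angle between case4's own z axis and vertical between 1.35 and 1.79 rad) or (horizontal distance between case5 and station0 below 0.016 m and z of case5 in the frame of station0 between -0.007 and 0.007 m and angle between case5's own z axis and vertical between 1.35 and 1.79 rad))), for 0.2 s.
2. the carousel has been clicked on anticlockwise by one position: 1 filled bay(s) in a row next to the pointer (((horizontal distance between case1 and station1 below 0.016 m and z of case1 in the frame of station1 between -0.007 and 0.007 m and angle between case1's own z axis and vertical between 1.35 and 1.79 rad) or (horizontal distance between case2 and station1 below 0.016 m and z of case2 in the frame of station1 between -0.007 and 0.007 m and angle between case2's own z axis and vertical between 1.35 and 1.79 rad) or (horizontal distance between case3 and station1 below 0.016 m and z of case3 in the frame of station1 between -0.007 and 0.007 m and angle between case3's own z axis and vertical between 1.35 and 1.79 rad) or (horizontal distance between case4 and station1 below 0.016 m and z of case4 in the frame of station1 between -0.007 and 0.007 m and angle between case4's own z axis and vertical between 1.35 and 1.79 rad) or (horizontal distance between case5 and station1 below 0.016 m and z of case5 in the frame of station1 between -0.007 and 0.007 m and angle between case5's own z axis and vertical between 1.35 and 1.79 rad)) and velocity of joint turret between -0.05 and 0.05 rad/s), for 0.2 s.
3. Second case stands upright in the bay at the pointer, the earlier ones already clicked on (((horizontal distance between case1 and station0 below 0.016 m and z of case1 in the frame of station0 between -0.007 and 0.007 m and angle between case1's own z axis and vertical between 1.35 and 1.79 rad) or (horizontal distance between case2 and station0 below 0.016 m and z of case2 in the frame of station0 between -0.007 and 0.007 m and angle between case2's own z axis and vertical between 1.35 and 1.79 rad) or (horizontal distance between case3 and station0 below 0.016 m and z of case3 in the frame of station0 between -0.007 and 0.007 m and angle between case3's own z axis and vertical between 1.35 and 1.79 rad) or (horizontal distance between case4 and station0 below 0.016 m and z of case4 in the frame of station0 between -0.007 and 0.007 m and angle between case4's own z axis and vertical between 1.35 and 1.79 rad) or (horizontal distance between case5 and station0 below 0.016 m and z of case5 in the frame of station0 between -0.007 and 0.007 m and angle between case5's own z axis and vertical between 1.35 and 1.79 rad)) and ((horizontal distance between case1 and station1 below 0.016 m and z of case1 in the frame of station1 between -0.007 and 0.007 m and angle between case1's own z axis and vertical between 1.35 and 1.79 rad) or (horizontal distance between case2 and station1 below 0.016 m and z of case2 in the frame of station1 between -0.007 and 0.007 m and angle between case2's own z axis and vertical between 1.35 and 1.79 rad) or (horizontal distance between case3 and station1 below 0.016 m and z of case3 in the frame of station1 between -0.007 and 0.007 m and angle between case3's own z axis and vertical between 1.35 and 1.79 rad) or (horizontal distance between case4 and station1 below 0.016 m and z of case4 in the frame of station1 between -0.007 and 0.007 m and angle between case4's own z axis and vertical between 1.35 and 1.79 rad) or (horizontal distance between case5 and station1 below 0.016 m and z of case5 in the frame of station1 between -0.007 and 0.007 m and angle between case5's own z axis and vertical between 1.35 and 1.79 rad))), for 0.2 s.
4. the carousel has been clicked on anticlockwise by one position: 2 filled bay(s) in a row next to the pointer (all of step 2 and ((horizontal distance between case1 and station2 below 0.016 m and z of case1 in the frame of station2 between -0.007 and 0.007 m and angle between case1's own z axis and vertical between 1.35 and 1.79 rad) or (horizontal distance between case2 and station2 below 0.016 m and z of case2 in the frame of station2 between -0.007 and 0.007 m and angle between case2's own z axis and vertical between 1.35 and 1.79 rad) or (horizontal distance between case3 and station2 below 0.016 m and z of case3 in the frame of station2 between -0.007 and 0.007 m and angle between case3's own z axis and vertical between 1.35 and 1.79 rad) or (horizontal distance between case4 and station2 below 0.016 m and z of case4 in the frame of station2 between -0.007 and 0.007 m and angle between case4's own z axis and vertical between 1.35 and 1.79 rad) or (horizontal distance between case5 and station2 below 0.016 m and z of case5 in the frame of station2 between -0.007 and 0.007 m and angle between case5's own z axis and vertical between 1.35 and 1.79 rad))), for 0.2 s.
5. Third case stands upright in the bay at the pointer, the earlier ones already clicked on (all of step 3 and ((horizontal distance between case1 and station2 below 0.016 m and z of case1 in the frame of station2 between -0.007 and 0.007 m and angle between case1's own z axis and vertical between 1.35 and 1.79 rad) or (horizontal distance between case2 and station2 below 0.016 m and z of case2 in the frame of station2 between -0.007 and 0.007 m and angle between case2's own z axis and vertical between 1.35 and 1.79 rad) or (horizontal distance between case3 and station2 below 0.016 m and z of case3 in the frame of station2 between -0.007 and 0.007 m and angle between case3's own z axis and vertical between 1.35 and 1.79 rad) or (horizontal distance between case4 and station2 below 0.016 m and z of case4 in the frame of station2 between -0.007 and 0.007 m and angle between case4's own z axis and vertical between 1.35 and 1.79 rad) or (horizontal distance between case5 and station2 below 0.016 m and z of case5 in the frame of station2 between -0.007 and 0.007 m and angle between case5's own z axis and vertical between 1.35 and 1.79 rad))), for 0.2 s.
6. the carousel has been clicked on anticlockwise by one position: 3 filled bay(s) in a row next to the pointer (all of step 4 and ((horizontal distance between case1 and station3 below 0.016 m and z of case1 in the frame of station3 between -0.007 and 0.007 m and angle between case1's own z axis and vertical between 1.35 and 1.79 rad) or (horizontal distance between case2 and station3 below 0.016 m and z of case2 in the frame of station3 between -0.007 and 0.007 m and angle between case2's own z axis and vertical between 1.35 and 1.79 rad) or (horizontal distance between case3 and station3 below 0.016 m and z of case3 in the frame of station3 between -0.007 and 0.007 m and angle between case3's own z axis and vertical between 1.35 and 1.79 rad) or (horizontal distance between case4 and station3 below 0.016 m and z of case4 in the frame of station3 between -0.007 and 0.007 m and angle between case4's own z axis and vertical between 1.35 and 1.79 rad) or (horizontal distance between case5 and station3 below 0.016 m and z of case5 in the frame of station3 between -0.007 and 0.007 m and angle between case5's own z axis and vertical between 1.35 and 1.79 rad))), for 0.2 s.
At the end, for the whole second after the job is handed in: Every case present stands upright (within about 12 degrees) and at rest in a bay at positions one to four clicks anticlockwise of the pointer (within 16 mm sideways and 7 mm in height of the station point), the first three positions past the pointer are filled, and the turret is still (((horizontal distance between case1 and station1 below 0.016 m and z of case1 in the frame of station1 between -0.007 and 0.007 m and angle between case1's own z axis and vertical between 1.35 and 1.79 rad) or (horizontal distance between case1 and station2 below 0.016 m and z of case1 in the frame of station2 between -0.007 and 0.007 m and angle between case1's own z axis and vertical between 1.35 and 1.79 rad) or (horizontal distance between case1 and station3 below 0.016 m and z of case1 in the frame of station3 between -0.007 and 0.007 m and angle between case1's own z axis and vertical between 1.35 and 1.79 rad) or (horizontal distance between case1 and station4 below 0.016 m and z of case1 in the frame of station4 between -0.007 and 0.007 m and angle between case1's own z axis and vertical between 1.35 and 1.79 rad)) and ((horizontal distance between case2 and station1 below 0.016 m and z of case2 in the frame of station1 between -0.007 and 0.007 m and angle between case2's own z axis and vertical between 1.35 and 1.79 rad) or (horizontal distance between case2 and station2 below 0.016 m and z of case2 in the frame of station2 between -0.007 and 0.007 m and angle between case2's own z axis and vertical between 1.35 and 1.79 rad) or (horizontal distance between case2 and station3 below 0.016 m and z of case2 in the frame of station3 between -0.007 and 0.007 m and angle between case2's own z axis and vertical between 1.35 and 1.79 rad) or (horizontal distance between case2 and station4 below 0.016 m and z of case2 in the frame of station4 between -0.007 and 0.007 m and angle between case2's own z axis and vertical between 1.35 and 1.79 rad)) and ((horizontal distance between case3 and station1 below 0.016 m and z of case3 in the frame of station1 between -0.007 and 0.007 m and angle between case3's own z axis and vertical between 1.35 and 1.79 rad) or (horizontal distance between case3 and station2 below 0.016 m and z of case3 in the frame of station2 between -0.007 and 0.007 m and angle between case3's own z axis and vertical between 1.35 and 1.79 rad) or (horizontal distance between case3 and station3 below 0.016 m and z of case3 in the frame of station3 between -0.007 and 0.007 m and angle between case3's own z axis and vertical between 1.35 and 1.79 rad) or (horizontal distance between case3 and station4 below 0.016 m and z of case3 in the frame of station4 between -0.007 and 0.007 m and angle between case3's own z axis and vertical between 1.35 and 1.79 rad)) and ((horizontal distance between case4 and station1 below 0.016 m and z of case4 in the frame of station1 between -0.007 and 0.007 m and angle between case4's own z axis and vertical between 1.35 and 1.79 rad) or (horizontal distance between case4 and station2 below 0.016 m and z of case4 in the frame of station2 between -0.007 and 0.007 m and angle between case4's own z axis and vertical between 1.35 and 1.79 rad) or (horizontal distance between case4 and station3 below 0.016 m and z of case4 in the frame of station3 between -0.007 and 0.007 m and angle between case4's own z axis and vertical between 1.35 and 1.79 rad) or (horizontal distance between case4 and station4 below 0.016 m and z of case4 in the frame of station4 between -0.007 and 0.007 m and angle between case4's own z axis and vertical between 1.35 and 1.79 rad)) and ((horizontal distance between case5 and station1 below 0.016 m and z of case5 in the frame of station1 between -0.007 and 0.007 m and angle between case5's own z axis and vertical between 1.35 and 1.79 rad) or (horizontal distance between case5 and station2 below 0.016 m and z of case5 in the frame of station2 between -0.007 and 0.007 m and angle between case5's own z axis and vertical between 1.35 and 1.79 rad) or (horizontal distance between case5 and station3 below 0.016 m and z of case5 in the frame of station3 between -0.007 and 0.007 m and angle between case5's own z axis and vertical between 1.35 and 1.79 rad) or (horizontal distance between case5 and station4 below 0.016 m and z of case5 in the frame of station4 between -0.007 and 0.007 m and angle between case5's own z axis and vertical between 1.35 and 1.79 rad)) and ((horizontal distance between case1 and station1 below 0.016 m and z of case1 in the frame of station1 between -0.007 and 0.007 m and angle between case1's own z axis and vertical between 1.35 and 1.79 rad) or (horizontal distance between case2 and station1 below 0.016 m and z of case2 in the frame of station1 between -0.007 and 0.007 m and angle between case2's own z axis and vertical between 1.35 and 1.79 rad) or (horizontal distance between case3 and station1 below 0.016 m and z of case3 in the frame of station1 between -0.007 and 0.007 m and angle between case3's own z axis and vertical between 1.35 and 1.79 rad) or (horizontal distance between case4 and station1 below 0.016 m and z of case4 in the frame of station1 between -0.007 and 0.007 m and angle between case4's own z axis and vertical between 1.35 and 1.79 rad) or (horizontal distance between case5 and station1 below 0.016 m and z of case5 in the frame of station1 between -0.007 and 0.007 m and angle between case5's own z axis and vertical between 1.35 and 1.79 rad)) and ((horizontal distance between case1 and station2 below 0.016 m and z of case1 in the frame of station2 between -0.007 and 0.007 m and angle between case1's own z axis and vertical between 1.35 and 1.79 rad) or (horizontal distance between case2 and station2 below 0.016 m and z of case2 in the frame of station2 between -0.007 and 0.007 m and angle between case2's own z axis and vertical between 1.35 and 1.79 rad) or (horizontal distance between case3 and station2 below 0.016 m and z of case3 in the frame of station2 between -0.007 and 0.007 m and angle between case3's own z axis and vertical between 1.35 and 1.79 rad) or (horizontal distance between case4 and station2 below 0.016 m and z of case4 in the frame of station2 between -0.007 and 0.007 m and angle between case4's own z axis and vertical between 1.35 and 1.79 rad) or (horizontal distance between case5 and station2 below 0.016 m and z of case5 in the frame of station2 between -0.007 and 0.007 m and angle between case5's own z axis and vertical between 1.35 and 1.79 rad)) and ((horizontal distance between case1 and station3 below 0.016 m and z of case1 in the frame of station3 between -0.007 and 0.007 m and angle between case1's own z axis and vertical between 1.35 and 1.79 rad) or (horizontal distance between case2 and station3 below 0.016 m and z of case2 in the frame of station3 between -0.007 and 0.007 m and angle between case2's own z axis and vertical between 1.35 and 1.79 rad) or (horizontal distance between case3 and station3 below 0.016 m and z of case3 in the frame of station3 between -0.007 and 0.007 m and angle between case3's own z axis and vertical between 1.35 and 1.79 rad) or (horizontal distance between case4 and station3 below 0.016 m and z of case4 in the frame of station3 between -0.007 and 0.007 m and angle between case4's own z axis and vertical between 1.35 and 1.79 rad) or (horizontal distance between case5 and station3 below 0.016 m and z of case5 in the frame of station3 between -0.007 and 0.007 m and angle between case5's own z axis and vertical between 1.35 and 1.79 rad)) and velocity of joint turret between -0.03 and 0.03 rad/s and linear speed of each of case1, case2, case3, case4, case5 below 0.02 m/s); the robot touches nothing.
It fails at once if the fingers touch a case that is on the carousel anywhere but in the bay at the pointer ((contact force between the fingers and case1 above 0.5 N and horizontal distance between case1 and tbar below 0.125 m and horizontal distance between case1 and station0 above 0.06 m) or (contact force between the fingers and case2 above 0.5 N and horizontal distance between case2 and tbar below 0.125 m and horizontal distance between case2 and station0 above 0.06 m) or (contact force between the fingers and case3 above 0.5 N and horizontal distance between case3 and tbar below 0.125 m and horizontal distance between case3 and station0 above 0.06 m) or (contact force between the fingers and case4 above 0.5 N and horizontal distance between case4 and tbar below 0.125 m and horizontal distance between case4 and station0 above 0.06 m) or (contact force between the fingers and case5 above 0.5 N and horizontal distance between case5 and tbar below 0.125 m and horizontal distance between case5 and station0 above 0.06 m)).
It fails at once if something else on the bench is shifted by more than 40 mm (distance of any of tin, screwdriver, gel_box, blower, stage_a, stage_b from where it was at the start of the episode above 0.04 m).
Of case1, case2, case3, case4, case5 only 3 to 4 are there at a start; the rules pass over those that are not, and their reading is None.
At some moment in a run one of case1, case2, case3, case4, case5 may be knocked a few centimetres aside while the robot is not near it.
It also fails if it takes over 210 s, if anything falls off the work surface, if the arm or the gripper's body presses on something with over 40 N, if the wrist force passes 120 N, or if a joint passes its speed limit or range.

## Working session

There is one attempt and no reset: what is moved stays moved. The work goes in short steps, Python scripts to look and compute and a tool call to move; the robot and the scene stay as the last step left them, time stands still between calls to the robot, and variables do not carry over. Pictures are saved under pics/ and viewed, at most 14 in all, crops included, and the job is handed in when it is done.

Besides the shell and the picture viewer there is one more tool, called after ">>>" by a JSON object that holds its "name" and its "arguments", one argument or row to a line. send_rows: Moves the arm, as the interface text tells. Its arguments: {"type":"object","properties":{"translation":{"type":"array","items":{"type":"array","items":{"type":"number"}}},"twist":{"type":"array","items":{"type":"array","items":{"type":"number"}}},"fingers":{"type":"number"},"squeeze":{"type":"number"}},"required":["translation","twist"]}

```bash
mkdir -p pics; python3 - <<'E'
from workcell import *
import cv2, numpy as np
s=get_state(); print(s)
for c in("scene","top"):
    im=grab_frame(c); cv2.imwrite(f"pics/{c}0.png",im[:,:,::-1]); m=camera_model(c); print(c,m)
    for t in("case1","carousel","tbar","bay","station0","tin","screwdriver","gel_box","blower","stage_a"):
        try: print(t,[(np.round(d["location"],3).tolist(),round(d["confidence"],2)) for d in pinpoint(t,c)])
        except Exception as e: print(t,e)
E
```

```text
{'clock': 0.0, 'joints': array([-76.7550088 ,  19.0714286 ,  -3.70740262,  83.70657971,
         1.23650185,  77.34271241,  -5.07207049]), 'dq': array([ 0.01384244, -0.05754516,  0.07988978, -0.0544018 ,  0.08302573,
       -0.00257976,  0.00485266]), 'effort': array([-1.77998868e-04, -6.23242164e+01,  2.41666107e-02, -3.89909005e+01,
       -6.13674126e-02,  3.96854966e-02,  1.62168490e-04]), 'position': array([0.1568065 , 0.60460688, 0.22175511]), 'eef_rot': array([[-9.67972861e-01,  2.51054664e-01, -3.10483556e-04],
       [ 2.51054851e-01,  9.67971881e-01, -1.37779386e-03],
       [-4.53622210e-05, -1.41161546e-03, -9.99999003e-01]]), 'contact_force': array([-0.25117914, -0.2167381 , -0.26284216]), 'ft_torque': array([ 7.73810723e-05,  8.37140396e-03, -8.58192064e-03]), 'finger_force': 0.0, 'width': 1.0054623223117674}
scene {'camera_matrix': array([[365.39068177,   0.        , 318.84554428],
       [  0.        , 365.39068177, 194.92654725],
       [  0.        ,   0.        ,   1.        ]]), 'origin': array([ 0.97433167, -0.60504131,  0.73199746]), 'attitude': array([[ 0.72601
[... 1424 characters left out ...]
.68), ([0.256, -0.241, 0.008], 0.55)]
carousel [([0.58, 0.249, 0.0], 0.56), ([0.614, 0.149, 0.108], 0.31)]
tbar [([0.582, 0.245, 0.119], 0.85), ([0.789, -0.007, -0.001], 0.75)]
bay [([0.615, 0.145, 0.056], 0.76)]
station0 [([0.611, 0.146, 0.105], 0.93), ([0.542, 0.341, 0.106], 0.92), ([0.68, 0.223, 0.103], 0.83), ([0.65, 0.323, 0.106], 0.69), ([0.475, 0.266, 0.105], 0.64), ([0.456, -0.068, 0.012], 0.26)]
tin [([0.649, -0.415, 0.003], 0.71)]
screwdriver [([0.365, -0.24, 0.001], 0.53)]
gel_box [([0.419, 0.059, -0.001], 0.95)]
blower [([0.446, -0.249, 0.007], 0.62), ([0.788, -0.01, -0.0], 0.6)]
stage_a [([0.8, 0.105, 0.001], 0.91), ([0.778, -0.177, -0.004], 0.81), ([0.544, 0.344, 0.102], 0.62)]
```

View pics/top0.png

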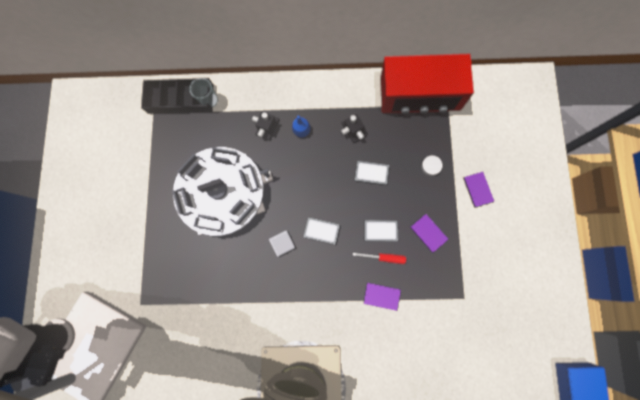

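View pics/scene0.png

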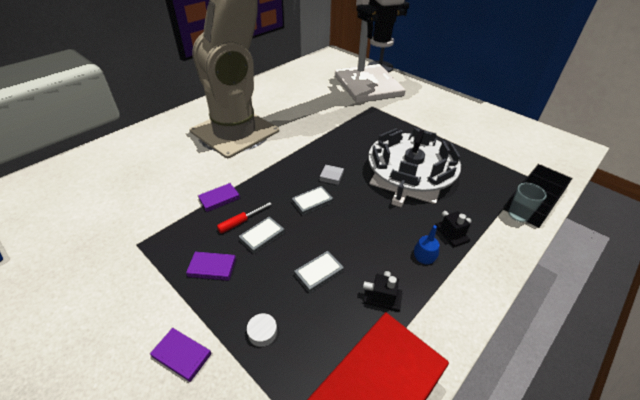

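```bash
cat > h.py <<'E'
from workcell import *
import cv2, numpy as np
def grab(c): return grab_frame(c)
def ray(c,uv,z):
    m=camera_model(c);K,o,R=m["camera_matrix"],np.array(m["origin"]),np.array(m["attitude"])
    uv=np.atleast_2d(uv); d=np.c_[uv,np.ones(len(uv))]@np.linalg.inv(K).T@R.T
    return o+d*((z-o[2])/d[:,2])[:,None]
def proj(c,P):
    m=camera_model(c);K,o,R=m["camera_matrix"],np.array(m["origin"]),np.array(m["attitude"])
    q=(np.atleast_2d(P)-o)@R@K.T; return q[:,:2]/q[:,2:]
def panels(c,im):
    "white panel blobs on the bench: centre xy, long-axis angle deg, size"
    out=[]
    hsv=cv2.cvtColor(im,cv2.COLOR_RGB2HSV); m=((hsv[...,1]<60)&(hsv[...,2]>120)).astype(np.uint8)
    n,l,st,ce=cv2.connectedComponentsWithStats(m)
    for i in range(1,n):
        if 150<st[i,4]<1500:
            ys,xs=np.nonzero(l==i); p=ray(c,np.c_[xs,ys],.018)[:,:2]
            (x,y),(w,h),a=cv2.minAreaRect((p*1000).astype(np.float32))
            if w<h:a+=90
            q=p-p.mean(0); ev,V=np.linalg.eigh(q.T@q); L=V[:,1]
            out.append((np.round(p.mean(0),4).tolist(),round(np.degrees(np.arctan2(L[1],L[0]))%180,1),round(max(w,h)),round(min(w,h)),ce[i].round().tolist()))
    return out
E
python3 - <<'E'
from h import *
for c in("scene","top"):
    im=grab(c)
    for r in panels(c,im): print(c,r)
    x,y=((370,110),(160,130))[c=="top"]
    cr=im[y:y+120,x:x+130]; cv2.imwrite(f"pics/car_{c}.png",cv2.resize(cr,None,fx=3,fy=3,interpolation=cv2.INTER_CUBIC)[:,:,::-1])
a=cv2.imread("pics/car_scene.png");b=cv2.imread("pics/car_top.png");cv2.imwrite("pics/car.png",np.hstack([a,b]))
im=grab("top");cv2.imwrite("pics/cases.png",cv2.resize(im[150:310,260:460],None,fx=4,fy=3.75)[:,:,::-1])
print(proj("top",[[.615,.147,.055],[.632,.1,.077]]))
E
```

```text
scene ([-0.8232, -0.3306], np.float64(91.2), 396, 138, [48.0, 82.0])
scene ([0.5011, 0.2566], np.float64(106.0), 285, 130, [392.0, 156.0])
scene ([0.6237, 0.2942], np.float64(113.4), 284, 145, [432.0, 168.0])
scene ([0.4158, 0.0569], np.float64(112.9), 62, 60, [332.0, 172.0])
scene ([0.4522, -0.0681], np.float64(75.1), 97, 60, [312.0, 198.0])
scene ([0.4486, -0.2507], np.float64(87.9), 98, 60, [261.0, 233.0])
scene ([0.6326, -0.2303], np.float64(80.3), 98, 60, [318.0, 269.0])
scene ([0.6465, -0.4159], np.float64(159.9), 62, 59, [261.0, 327.0])
top ([0.6519, -0.4189], np.float64(129.1), 63, 62, [432.0, 165.0])
top ([0.6327, -0.2284], np.float64(80.9), 100, 64, [371.0, 172.0])
top ([0.4533, -0.0657], np.float64(75.1), 103, 66, [321.0, 230.0])
top ([0.4493, -0.2491], np.float64(87.5), 101, 61, [381.0, 230.0])
[[250.00636737 178.02870322]
 [263.95140476 170.37543056]]
```

View pics/car.png

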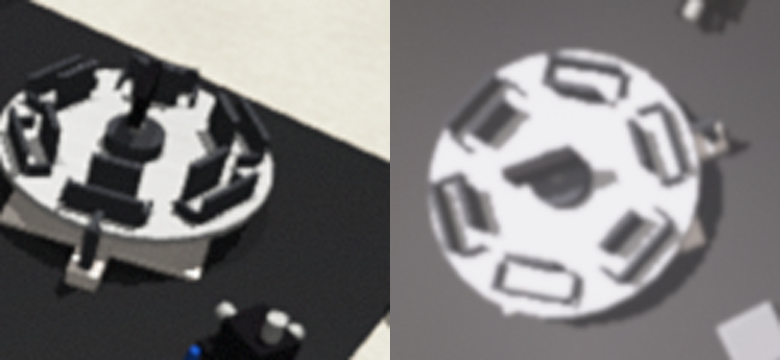

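View pics/cases.png

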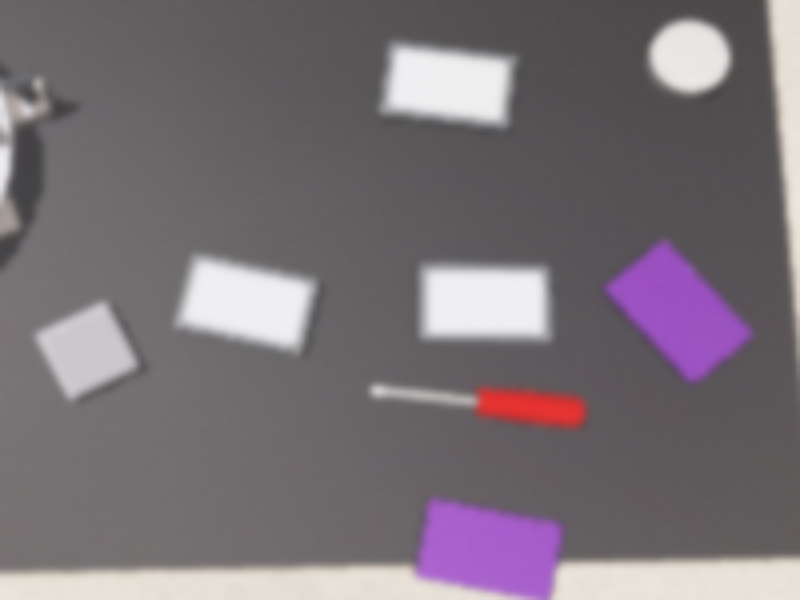

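```bash
cat > p.py <<'E'
from h import *
from scipy.linalg import fractional_matrix_power as fmp
from scipy.spatial.transform import Rotation as Ro
def pose(psi,t,p):
    a=np.radians(psi);t=np.radians(t);h=np.array([np.cos(a),np.sin(a),0]);up=np.array([0,0,1.])
    z=-up*np.cos(t)+h*np.sin(t);x=h*np.cos(t)+up*np.sin(t);T=np.eye(4)
    T[:3,:3]=np.c_[x,np.cross(z,x),z];T[:3,3]=p;return T
def cur():
    s=get_state();T=np.eye(4);T[:3,:3]=s["eef_rot"];T[:3,3]=s["position"];return T
def step(A,B,vmax=4.,wmax=.13):
    "constant row (cm, rad) carrying pose A to B"
    D=np.linalg.inv(A)@B; ang=np.linalg.norm(Ro.from_matrix(D[:3,:3]).as_rotvec())
    n=max(1,int(np.ceil(max(np.linalg.norm(D[:3,3])*100/vmax,ang/wmax))))
    while 1:
        r=np.real(fmp(D,1/n)); d=r[:3,3]*100
        if np.linalg.norm(d)<=vmax: break
        n+=1
    mid=A@np.real(fmp(D,.5))
    print("N",n,"tr",d.round(3).tolist(),"tw",Ro.from_matrix(r[:3,:3]).as_rotvec().round(4).tolist(),"mid",mid[:3,3].round(3).tolist()); return B
E
python3 - <<'E'
from p import *
im=grab("top")
hsv=cv2.cvtColor(im,cv2.COLOR_RGB2HSV)
m=((hsv[...,2]>165)&(hsv[...,1]<60)).astype(np.uint8)[140:245,165:268]
n,l,st,ce=cv2.connectedComponentsWithStats(m);i=1+np.argmax(st[1:,4]);ys,xs=np.nonzero(l==i)
hull=cv2.convexHull(np.c_[xs+165,ys+140].astype(np.float32))[:,0]
P=ray("top",hull,.055)[:,:2];print("hull",len(P),st[i])
from scipy.optimize import least_squares
f=least_squares(lambda q:np.hypot(*(P-q[:2]).T)-q[2],[.58,.247,.138],loss="soft_l1",f_scale=.002);print(f.x)
S0=[]
for c in("top","scene")*2:
    if c!="top" or S0: grab(c)
    for t in("carousel","tbar","bay","station0"):
        for d in pinpoint(t,c)[:6]:
            q=np.array(d["location"])
            if np.hypot(*(q[:2]-[.58,.246]))<.02 or np.hypot(*(q[:2]-[.614,.147]))<.02: print(c,t,q.round(4),round(d["confidence"],2)); S0.append(q)
print("stageA pix->", ray("top",[[341,140],[367,140],[354,140]],.06).round(3))
A=cur();c=np.array([.633,-.2295]);a=np.radians(80.6);h=np.array([np.cos(a),np.sin(a)])
g=c+.015*h
B=step(A,pose(80.6,-30,[*g,.12]),3.3)
E
```

```text
hull 33 [   8    7   95   89 4217]
[0.58062523 0.24627735 0.13897083]
top carousel [0.5781 0.2452 0.0021] 0.89
top tbar [0.5793 0.244  0.1171] 0.94
top bay [0.6162 0.149  0.0561] 0.59
top station0 [0.6117 0.146  0.1069] 0.67
scene carousel [ 5.821e-01  2.454e-01 -2.000e-04] 0.78
scene tbar [0.5786 0.2456 0.124 ] 0.97
scene bay [0.6143 0.1502 0.0548] 0.94
scene station0 [0.6106 0.1476 0.1054] 0.57
top carousel [0.5809 0.2486 0.0013] 0.9
top tbar [0.5784 0.2441 0.1184] 0.79
top bay [0.6146 0.1475 0.057 ] 0.56
top station0 [0.6116 0.147  0.106 ] 0.74
scene carousel [5.809e-01 2.472e-01 4.000e-04] 0.7
scene tbar [0.576  0.2486 0.1209] 0.57
scene bay [0.6139 0.152  0.0526] 0.82
scene bay [0.5808 0.2449 0.0009] 0.23
scene station0 [0.6163 0.1495 0.1051] 0.8
stageA pix-> [[ 0.727 -0.135  0.06 ]
 [ 0.724 -0.215  0.06 ]
 [ 0.726 -0.175  0.06 ]]
N 33 tr [-2.996, -0.179, 1.116] tw [0.0117, -0.0128, 0.0438] mid [0.548, 0.293, 0.1]
```

```bash
python3 - <<'E'
from p import *
a=np.radians(75.1);h=np.array([np.cos(a),np.sin(a)]);g=np.array([.4528,-.067])+.018*h
B=step(cur(),pose(75.1,0,[*g,.2]),3.5)
B=step(B,pose(75.1,-30,[*g,.10]),4,.1)
B=step(B,pose(75.1,-30,[*g,.008]),3)
E
```

```text
N 23 tr [-3.45, -0.46, 0.098] tw [0.0, -0.0, 0.0686] mid [0.443, 0.34, 0.211]
N 6 tr [0.365, 0.0, 1.645] tw [0.0, -0.0873, 0.0] mid [0.459, -0.043, 0.15]
N 4 tr [1.15, 0.0, 1.992] tw [0.0, 0.0, -0.0] mid [0.457, -0.05, 0.054]
```

>>> {"name": "send_rows", "arguments": {
  "translation": [
    [-3.45,-0.46,0.1],
    [-3.45,-0.46,0.1],
    [-3.45,-0.46,0.1],
    [-3.45,-0.46,0.1],
    [-3.45,-0.46,0.1],
    [-3.45,-0.46,0.1],
    [-3.45,-0.46,0.1],
    [-3.45,-0.46,0.1],
    [-3.45,-0.46,0.1],
    [-3.45,-0.46,0.1],
    [-3.45,-0.46,0.1],
    [-3.45,-0.46,0.1]
  ],
  "twist": [
    [0,0,0.0686],
    [0,0,0.0686],
    [0,0,0.0686],
    [0,0,0.0686],
    [0,0,0.0686],
    [0,0,0.0686],
    [0,0,0.0686],
    [0,0,0.0686],
    [0,0,0.0686],
    [0,0,0.0686],
    [0,0,0.0686],
    [0,0,0.0686]
  ],
  "fingers": 0.87
}}

```text
clock: 3.45
position: [0.4509, 0.3229, 0.2106]
eef_rot: [[-0.471, 0.882, 0.0], [0.882, 0.471, 0.0], [0.0, 0.0, -1.0]]
contact_force: [-0.0, 0.5, -0.2]
width: 0.869
finger_force: 0.0
```

>>> {"name": "send_rows", "arguments": {
  "translation": [
    [-3.45,-0.46,0.1],
    [-3.45,-0.46,0.1],
    [-3.45,-0.46,0.1],
    [-3.45,-0.46,0.1],
    [-3.45,-0.46,0.1],
    [-3.45,-0.46,0.1],
    [-3.45,-0.46,0.1],
    [-3.45,-0.46,0.1],
    [-3.45,-0.46,0.1],
    [-3.45,-0.46,0.1],
    [-3.45,-0.46,0.1],
    [0,0,0]
  ],
  "twist": [
    [0,0,0.0686],
    [0,0,0.0686],
    [0,0,0.0686],
    [0,0,0.0686],
    [0,0,0.0686],
    [0,0,0.0686],
    [0,0,0.0686],
    [0,0,0.0686],
    [0,0,0.0686],
    [0,0,0.0686],
    [0,0,0.0686],
    [0,0,0]
  ]
}}

```text
clock: 4.65
position: [0.4559, -0.0541, 0.1998]
eef_rot: [[0.266, 0.964, 0.0], [0.964, -0.266, 0.0], [0.0, 0.0, -1.0]]
contact_force: [0.1, -0.3, -0.4]
width: 0.865
finger_force: 0.0
```

>>> {"name": "send_rows", "arguments": {
  "translation": [
    [0.36,0,1.65],
    [0.36,0,1.65],
    [0.36,0,1.65],
    [0.36,0,1.65],
    [0.36,0,1.65],
    [0.36,0,1.65],
    [0,0,0],
    [0,0,0]
  ],
  "twist": [
    [0,-0.0873,0],
    [0,-0.0873,0],
    [0,-0.0873,0],
    [0,-0.0873,0],
    [0,-0.0873,0],
    [0,-0.0873,0],
    [0,0,0],
    [0,0,0]
  ]
}}

```text
clock: 5.45
position: [0.4571, -0.0497, 0.0995]
eef_rot: [[0.222, 0.966, -0.129], [0.838, -0.257, -0.482], [-0.499, -0.001, -0.867]]
contact_force: [0.1, -1.0, 0.2]
width: 0.867
finger_force: 0.0
```

>>> {"name": "send_rows", "arguments": {
  "translation": [
    [1.15,0,1.98],
    [1.15,0,1.98],
    [1.15,0,1.98],
    [1.15,0,1.98],
    [0,0,0]
  ],
  "twist": [
    [0,0,0],
    [0,0,0],
    [0,0,0],
    [0,0,0],
    [0,0,0]
  ]
}}

```text
clock: 5.95
position: [0.4565, -0.0504, 0.0074]
eef_rot: [[0.224, 0.966, -0.13], [0.837, -0.259, -0.482], [-0.499, -0.001, -0.866]]
contact_force: [0.4, -0.3, 0.5]
width: 0.871
finger_force: 0.0
```

>>> {"name": "send_rows", "arguments": {
  "translation": [
    [0,0,0],
    [0,0,0],
    [0,0,0],
    [0,0,0],
    [0,0,0],
    [0,0,0]
  ],
  "twist": [
    [0,0,0],
    [0,0,0],
    [0,0,0],
    [0,0,0],
    [0,0,0],
    [0,0,0]
  ],
  "fingers": 0.5,
  "squeeze": 40
}}

```text
clock: 6.55
position: [0.4579, -0.0496, 0.0091]
eef_rot: [[0.224, 0.966, -0.127], [0.837, -0.258, -0.483], [-0.499, 0.002, -0.866]]
contact_force: [0.1, 1.9, 8.4]
width: 0.702
finger_force: 40.0
```

```bash
python3 - <<'E'
from p import *
A=cur();print(A.round(4),get_state()["joints"].round(1))
P=109.3;h=np.array([np.cos(np.radians(P)),np.sin(np.radians(P))]);S0=np.array([.6143,.1472])
B=A.copy();B[2,3]+=.12;B=step(A,B)
B=step(B,pose(P,60,[*(S0-.10*h),.22]),3.5,.09)
E
```

```text
[[ 0.2243  0.9662 -0.1275  0.4579]
 [ 0.8369 -0.2579 -0.4827 -0.0496]
 [-0.4993  0.0016 -0.8665  0.0091]
 [ 0.      0.      0.      1.    ]] [-40.3  25.2  25.2 114.4  17.5  59.7 -41.9]
N 4 tr [-1.498, 0.005, -2.599] tw [0.0, 0.0, -0.0] mid [0.458, -0.05, 0.069]
N 19 tr [0.702, 0.931, -0.477] tw [0.0091, 0.08, -0.0336] mid [0.558, 0.009, 0.155]
```

>>> {"name": "send_rows", "arguments": {
  "translation": [
    [-1.5,0,-2.6],
    [-1.5,0,-2.6],
    [-1.5,0,-2.6],
    [-1.5,0,-2.6],
    [0.7,0.93,-0.48],
    [0.7,0.93,-0.48],
    [0.7,0.93,-0.48],
    [0.7,0.93,-0.48],
    [0.7,0.93,-0.48],
    [0.7,0.93,-0.48]
  ],
  "twist": [
    [0,0,0],
    [0,0,0],
    [0,0,0],
    [0,0,0],
    [0.009,0.08,-0.0336],
    [0.009,0.08,-0.0336],
    [0.009,0.08,-0.0336],
    [0.009,0.08,-0.0336],
    [0.009,0.08,-0.0336],
    [0.009,0.08,-0.0336]
  ]
}}

```text
clock: 7.55
position: [0.5225, -0.0126, 0.1399]
eef_rot: [[0.078, 0.991, -0.107], [0.997, -0.081, -0.019], [-0.028, -0.105, -0.994]]
contact_force: [0.1, 0.5, -2.0]
width: 0.708
finger_force: 40.0
```

>>> {"name": "send_rows", "arguments": {
  "translation": [
    [0.7,0.93,-0.48],
    [0.7,0.93,-0.48],
    [0.7,0.93,-0.48],
    [0.7,0.93,-0.48],
    [0.7,0.93,-0.48],
    [0.7,0.93,-0.48],
    [0.7,0.93,-0.48],
    [0,0,0]
  ],
  "twist": [
    [0.009,0.08,-0.0336],
    [0.009,0.08,-0.0336],
    [0.009,0.08,-0.0336],
    [0.009,0.08,-0.0336],
    [0.009,0.08,-0.0336],
    [0.009,0.08,-0.0336],
    [0.009,0.08,-0.0336],
    [0,0,0]
  ]
}}

```text
clock: 8.35
position: [0.5916, 0.0264, 0.1733]
eef_rot: [[-0.076, 0.982, -0.172], [0.847, 0.155, 0.508], [0.525, -0.107, -0.844]]
contact_force: [-0.7, -0.1, -0.8]
width: 0.711
finger_force: 40.0
```

```bash
python3 - <<'E'
from p import *
A=cur();print(A.round(4),get_state()["joints"].round(1))
P=109.3;h=np.array([np.cos(np.radians(P)),np.sin(np.radians(P))]);S0=np.array([.6143,.1472])
B=step(A,pose(P,60,[*(S0-.10*h),.22]),3.5,.09)
E
```

```text
[[-0.0764  0.9822 -0.1717  0.5916]
 [ 0.8474  0.1548  0.5079  0.0264]
 [ 0.5254 -0.1067 -0.8441  0.1733]
 [ 0.      0.      0.      1.    ]] [ -6.2  29.5  21.4  84.5 -37.1  88.6  29.4]
N 6 tr [0.745, 0.946, -0.47] tw [0.0093, 0.0798, -0.034] mid [0.62, 0.042, 0.195]
```

>>> {"name": "send_rows", "arguments": {
  "translation": [
    [0.74,0.95,-0.47],
    [0.74,0.95,-0.47],
    [0.74,0.95,-0.47],
    [0.74,0.95,-0.47],
    [0.74,0.95,-0.47],
    [0.74,0.95,-0.47],
    [0,0,0]
  ],
  "twist": [
    [0.009,0.08,-0.034],
    [0.009,0.08,-0.034],
    [0.009,0.08,-0.034],
    [0.009,0.08,-0.034],
    [0.009,0.08,-0.034],
    [0.009,0.08,-0.034],
    [0,0,0]
  ]
}}

```text
clock: 9.05
position: [0.647, 0.0545, 0.2184]
eef_rot: [[-0.164, 0.944, -0.287], [0.472, 0.331, 0.817], [0.866, -0.002, -0.5]]
contact_force: [-0.0, 0.3, -1.5]
width: 0.706
finger_force: 40.0
```

```bash
python3 - <<'E'
from p import *
A=cur();print(A.round(4),get_state()["joints"].round(1))
P=109.3;h=np.array([np.cos(np.radians(P)),np.sin(np.radians(P))]);S0=np.array([.6143,.1472])
B=step(A,pose(P,60,[*(S0-.0*h),.20]),3,.09)
B=step(B,pose(P,60,[*(S0-.0*h),.16]),3,.09)
g=[]
for c in("top","scene"):
    im=grab(c);g.append(cv2.resize(im[120:260,180:340] if c=="top" else im[80:220,340:500],None,fx=2.5,fy=2.5,interpolation=cv2.INTER_CUBIC))
cv2.imwrite("pics/hold1.png",np.hstack(g)[:,:,::-1])
E
```

```text
[[-0.1639  0.9437 -0.2873  0.647 ]
 [ 0.4719  0.3308  0.8172  0.0545]
 [ 0.8663 -0.0017 -0.4996  0.2184]
 [ 0.      0.      0.      1.    ]] [  6.9  46.8  12.6  65.1 -55.6 109.   39.2]
N 4 tr [0.83, -0.004, 2.358] tw [-0.0003, -0.0001, -0.0003] mid [0.631, 0.101, 0.209]
N 2 tr [-1.732, -0.0, 1.0] tw [0.0, 0.0, -0.0] mid [0.614, 0.147, 0.18]
```

View pics/hold1.png

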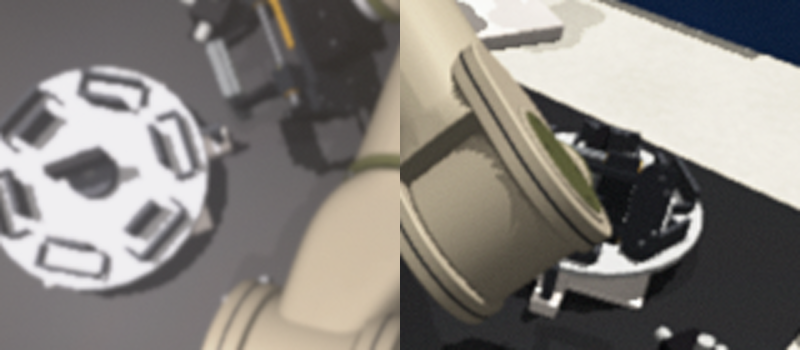

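>>> {"name": "send_rows", "arguments": {
  "translation": [
    [0.83,0,2.36],
    [0.83,0,2.36],
    [0.83,0,2.36],
    [0.83,0,2.36],
    [0,0,0],
    [0,0,0]
  ],
  "twist": [
    [0,0,0],
    [0,0,0],
    [0,0,0],
    [0,0,0],
    [0,0,0],
    [0,0,0]
  ]
}}

```text
clock: 9.75
position: [0.6139, 0.1482, 0.2027]
eef_rot: [[-0.169, 0.943, -0.286], [0.473, 0.332, 0.816], [0.865, 0.002, -0.502]]
contact_force: [-0.4, -0.8, -1.0]
width: 0.706
finger_force: 40.0
```

```bash
python3 - <<'E'
from p import *
A=cur();print(A.round(4),get_state()["joints"].round(1))
P=109.3;S0=np.array([.6143,.1472])
B=step(A,pose(P,60,[*S0,.16]),2,.09)
B=step(B,pose(P,60,[*S0,.125]),1.5,.09)
g=[]
for c in("top","scene"):
    im=grab(c);g.append(cv2.resize(im[110:230,190:310] if c=="top" else im[80:200,370:490],None,fx=3,fy=3,interpolation=cv2.INTER_CUBIC))
    d=pinpoint("case1",c); print([(e["location"].round(3),round(e["confidence"],2)) if hasattr(e["location"],"round") else e["location"] for e in d])
cv2.imwrite("pics/hold2.png",np.hstack(g)[:,:,::-1])
E
```

```text
[[-0.1689  0.9432 -0.2863  0.6139]
 [ 0.473   0.3324  0.816   0.1482]
 [ 0.8647  0.0024 -0.5022  0.2027]
 [ 0.      0.      0.      1.    ]] [  0.3  40.5  10.9  77.2 -56.4 100.1  39.7]
N 3 tr [-1.251, 0.001, 0.684] tw [-0.0002, 0.0009, 0.001] mid [0.614, 0.148, 0.181]
N 3 tr [-1.01, -0.0, 0.583] tw [0.0, 0.0, -0.0] mid [0.614, 0.147, 0.143]
[[0.2554, -0.2456, 0.0114], [0.6337, -0.2253, 0.0097], [0.4461, -0.2503, 0.0083], [0.4367, -0.3969, 0.0094], [0.6167, 0.1488, 0.1855]]
[[0.4519, -0.2539, 0.0054], [0.6336, -0.2268, 0.0101], [0.573, -0.5616, 0.008], [0.4398, -0.3982, 0.0136], [0.2519, -0.2351, 0.0088]]
```

View pics/hold2.png

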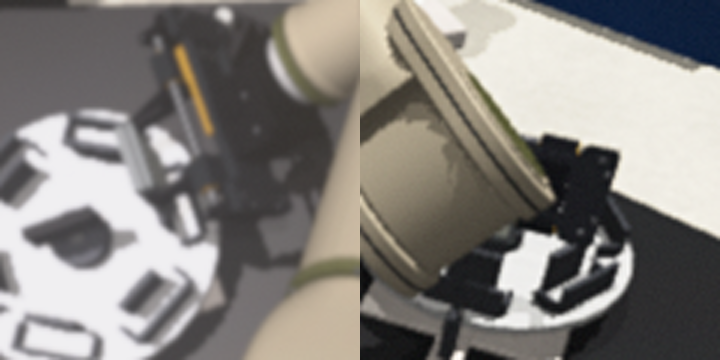

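>>> {"name": "send_rows", "arguments": {
  "translation": [
    [-1.25,0,0.68],
    [-1.25,0,0.68],
    [-1.25,0,0.68],
    [0,0,0]
  ],
  "twist": [
    [0,0.001,0.001],
    [0,0.001,0.001],
    [0,0.001,0.001],
    [0,0,0]
  ]
}}

```text
clock: 10.35
position: [0.6137, 0.1464, 0.1557]
eef_rot: [[-0.159, 0.944, -0.289], [0.47, 0.329, 0.819], [0.868, -0.006, -0.496]]
contact_force: [-0.5, -0.2, -2.1]
width: 0.707
finger_force: 40.0
```

>>> {"name": "send_rows", "arguments": {
  "translation": [
    [-0.75,0,0.43],
    [-0.75,0,0.43],
    [-0.75,0,0.43],
    [0,0,0]
  ],
  "twist": [
    [0,0,0],
    [0,0,0],
    [0,0,0],
    [0,0,0]
  ]
}}

```text
clock: 10.75
position: [0.6143, 0.1466, 0.1317]
eef_rot: [[-0.162, 0.944, -0.287], [0.47, 0.33, 0.819], [0.868, -0.003, -0.497]]
contact_force: [-0.4, -0.3, -1.5]
width: 0.709
finger_force: 40.0
```

>>> {"name": "send_rows", "arguments": {
  "translation": [
    [-0.4,0,0.22],
    [-0.3,0,0.18],
    [0,0,0]
  ],
  "twist": [
    [0,0,0],
    [0,0,0],
    [0,0,0]
  ]
}}

```text
clock: 11.05
position: [0.6147, 0.1466, 0.1247]
eef_rot: [[-0.163, 0.944, -0.287], [0.47, 0.33, 0.819], [0.868, -0.001, -0.497]]
contact_force: [-0.2, 0.2, -0.8]
width: 0.706
finger_force: 40.0
```

```bash
python3 - <<'E'
from p import *
A=cur();print(A[:3,3].round(4))
up=A.copy();up[:3,3]-=A[:3,2]*.09
P=109.3;ax=np.array([.5795,.2463])
B=step(A,up)
B=step(B,pose(P,0,[*ax,.22]),3,.12)
B=step(B,pose(P,0,[*ax,.105]),3,.12)
E
```

```text
[0.6147 0.1466 0.1247]
N 3 tr [-0.0, 0.0, -3.0] tw [-0.0, 0.0, 0.0] mid [0.628, 0.11, 0.147]
N 9 tr [2.108, -0.004, 0.688] tw [-0.0001, -0.1167, -0.0002] mid [0.612, 0.153, 0.219]
N 4 tr [-0.0, 0.0, 2.875] tw [0.0, 0.0, 0.0] mid [0.58, 0.246, 0.162]
```

>>> {"name": "send_rows", "arguments": {
  "translation": [
    [-0.1,0,0.05],
    [0,0,0],
    [0,0,0]
  ],
  "twist": [
    [0,0,0],
    [0,0,0],
    [0,0,0]
  ]
}}

```text
clock: 11.35
position: [0.6149, 0.1465, 0.1242]
eef_rot: [[-0.164, 0.944, -0.286], [0.47, 0.33, 0.819], [0.868, -0.001, -0.497]]
contact_force: [-0.6, -1.0, -1.1]
width: 0.708
finger_force: 40.0
```

>>> {"name": "send_rows", "arguments": {
  "translation": [
    [0,0,0],
    [0,0,0],
    [0,0,0],
    [0,0,0]
  ],
  "twist": [
    [0,0,0],
    [0,0,0],
    [0,0,0],
    [0,0,0]
  ],
  "fingers": 0.87
}}

```text
clock: 11.75
position: [0.6149, 0.1465, 0.1241]
eef_rot: [[-0.163, 0.944, -0.286], [0.47, 0.33, 0.819], [0.868, -0.001, -0.497]]
contact_force: [-0.1, 0.4, 0.2]
width: 0.864
finger_force: 0.0
```

>>> {"name": "send_rows", "arguments": {
  "translation": [
    [0,0,-2],
    [0,0,-3],
    [0,0,-4],
    [0,0,0]
  ],
  "twist": [
    [0,0,0],
    [0,0,0],
    [0,0,0],
    [0,0,0]
  ]
}}

```text
clock: 12.15
position: [0.6425, 0.0675, 0.1706]
eef_rot: [[-0.164, 0.946, -0.28], [0.474, 0.325, 0.818], [0.865, 0.001, -0.502]]
contact_force: [0.2, 0.0, 0.5]
width: 0.87
finger_force: 0.0
```

```bash
python3 - <<'E'
from p import *
g=[]
for c in("top","scene"):
    im=grab(c);g.append(cv2.resize(im[110:230,190:310] if c=="top" else im[80:200,370:490],None,fx=3,fy=3,interpolation=cv2.INTER_CUBIC))
    print([np.round(e["location"],3).tolist() for e in pinpoint("case1",c)])
cv2.imwrite("pics/put1.png",np.hstack(g)[:,:,::-1])
E
```

```text
[[0.571, -0.558, 0.01], [0.447, -0.25, 0.008], [0.254, -0.245, 0.008], [0.617, 0.148, 0.106], [0.437, -0.394, 0.009], [0.636, -0.229, 0.012]]
[[0.634, -0.226, 0.01], [0.253, -0.239, 0.008], [0.437, -0.399, 0.014], [0.454, -0.254, 0.008], [0.572, -0.559, 0.008], [0.61, 0.149, 0.101]]
```

View pics/put1.png

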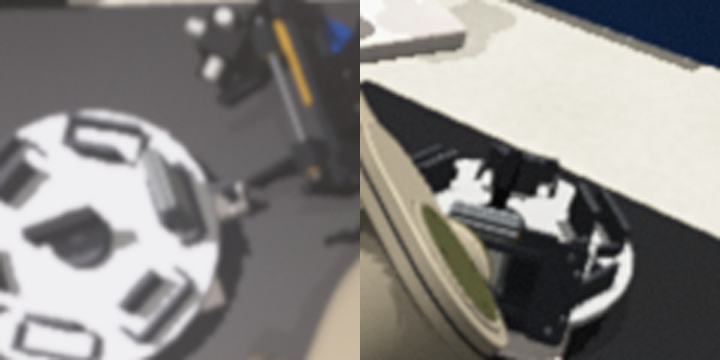

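>>> {"name": "send_rows", "arguments": {
  "translation": [
    [2.1,0,0.7],
    [2.1,0,0.7],
    [2.1,0,0.7],
    [2.1,0,0.7],
    [2.1,0,0.7],
    [2.1,0,0.7],
    [2.1,0,0.7],
    [2.1,0,0.7],
    [2.1,0,0.7],
    [0,0,0]
  ],
  "twist": [
    [0,-0.1167,0],
    [0,-0.1167,0],
    [0,-0.1167,0],
    [0,-0.1167,0],
    [0,-0.1167,0],
    [0,-0.1167,0],
    [0,-0.1167,0],
    [0,-0.1167,0],
    [0,-0.1167,0],
    [0,0,0]
  ]
}}

```text
clock: 13.35
position: [0.5748, 0.2571, 0.2167]
eef_rot: [[-0.345, 0.939, -0.003], [0.939, 0.345, -0.0], [0.001, -0.003, -1.0]]
contact_force: [-1.0, 1.1, -0.5]
width: 0.871
finger_force: 0.0
```

```bash
python3 - <<'E'
from p import *
A=cur();print(A.round(3),get_state()["joints"].round(1))
P=109.3;ax=np.array([.5795,.2463])
B=step(A,pose(P,0,[*ax,.105]),3,.12)
E
```

```text
[[-0.345  0.939 -0.003  0.575]
 [ 0.939  0.345 -0.     0.257]
 [ 0.001 -0.003 -1.     0.217]
 [ 0.     0.     0.     1.   ]] [-42.9  20.2  19.1  84.3  -6.7  76.8  -3.2]
N 4 tr [-0.296, 0.023, 2.792] tw [-0.0007, -0.0002, 0.0039] mid [0.577, 0.252, 0.161]
```

>>> {"name": "send_rows", "arguments": {
  "translation": [
    [-0.3,0,2.8],
    [-0.3,0,2.8],
    [-0.3,0,2.8],
    [-0.3,0,2.8],
    [0,0,0]
  ],
  "twist": [
    [0,0,0.004],
    [0,0,0.004],
    [0,0,0.004],
    [0,0,0.004],
    [0,0,0]
  ]
}}

```text
clock: 13.85
position: [0.5806, 0.2344, 0.1015]
eef_rot: [[-0.316, 0.949, -0.008], [0.949, 0.316, -0.003], [-0.001, -0.009, -1.0]]
contact_force: [-1.1, -0.2, 0.8]
width: 0.868
finger_force: 0.0
```

>>> {"name": "send_rows", "arguments": {
  "translation": [
    [0,0,0],
    [0,0,0],
    [0,0,0],
    [0,0,0],
    [0,0,0],
    [0,0,0],
    [0,0,0]
  ],
  "twist": [
    [0,0,0],
    [0,0,0],
    [0,0,0],
    [0,0,0],
    [0,0,0],
    [0,0,0],
    [0,0,0]
  ],
  "fingers": 0,
  "squeeze": 15
}}

```text
clock: 14.55
position: [0.5839, 0.2349, 0.1061]
eef_rot: [[-0.315, 0.949, -0.001], [0.949, 0.315, -0.0], [-0.0, -0.001, -1.0]]
contact_force: [-0.5, -0.4, -0.2]
width: 0.315
finger_force: 0.0
```

>>> {"name": "send_rows", "arguments": {
  "translation": [
    [0.6,0,0],
    [0.6,0,0],
    [0,0,0],
    [0,0,0],
    [0,0,0],
    [0,0,0]
  ],
  "twist": [
    [0,0,0],
    [0,0,0],
    [0,0,0],
    [0,0,0],
    [0,0,0],
    [0,0,0]
  ]
}}

```text
clock: 15.15
position: [0.5802, 0.2451, 0.1059]
eef_rot: [[-0.314, 0.95, -0.001], [0.95, 0.314, -0.002], [-0.002, -0.002, -1.0]]
contact_force: [-0.6, -5.8, 2.3]
width: 0.158
finger_force: 15.0
```

>>> {"name": "send_rows", "arguments": {
  "translation": [
    [0,0,0],
    [0,0,0],
    [0,0,0],
    [0,0,0],
    [0,0,0],
    [0,0,0],
    [0,0,0],
    [0,0,0],
    [0,0,0],
    [0,0,0],
    [0,0,0],
    [0,0,0]
  ],
  "twist": [
    [0,0,-0.03],
    [0,0,-0.06],
    [0,0,-0.07],
    [0,0,-0.07],
    [0,0,-0.07],
    [0,0,-0.07],
    [0,0,-0.07],
    [0,0,-0.07],
    [0,0,-0.07],
    [0,0,-0.07],
    [0,0,-0.07],
    [0,0,-0.07]
  ]
}}

```text
clock: 16.35
position: [0.5808, 0.2457, 0.1059]
eef_rot: [[-0.897, 0.443, 0.001], [0.443, 0.897, -0.001], [-0.001, -0.001, -1.0]]
contact_force: [3.5, -2.9, -1.7]
width: 0.157
finger_force: 15.0
```

>>> {"name": "send_rows", "arguments": {
  "translation": [
    [0,0,0],
    [0,0,0],
    [0,0,0],
    [0,0,0],
    [0,0,0],
    [0,0,0],
    [0,0,0],
    [0,0,0],
    [0,0,0],
    [0,0,0]
  ],
  "twist": [
    [0,0,-0.07],
    [0,0,-0.07],
    [0,0,-0.07],
    [0,0,-0.03],
    [0,0,-0.02],
    [0,0,0],
    [0,0,0],
    [0,0,0],
    [0,0,0],
    [0,0,0]
  ]
}}

```text
clock: 17.35
position: [0.5809, 0.2459, 0.1059]
eef_rot: [[-0.98, 0.2, 0.001], [0.2, 0.98, -0.001], [-0.001, -0.001, -1.0]]
contact_force: [5.1, -3.4, -2.2]
width: 0.156
finger_force: 15.0
```

>>> {"name": "send_rows", "arguments": {
  "translation": [
    [0,0,0],
    [0,0,0],
    [0,0,0],
    [0,0,0],
    [0,0,0],
    [0,0,0],
    [0,0,0],
    [0,0,0],
    [0,0,-4],
    [0,0,-4],
    [0,0,-4],
    [0,0,0]
  ],
  "twist": [
    [0,0,0],
    [0,0,0],
    [0,0,0],
    [0,0,0],
    [0,0,0],
    [0,0,0],
    [0,0,0],
    [0,0,0],
    [0,0,0],
    [0,0,0],
    [0,0,0],
    [0,0,0]
  ],
  "fingers": 0.87
}}

```text
clock: 18.55
position: [0.5826, 0.2473, 0.2325]
eef_rot: [[-0.98, 0.2, 0.008], [0.2, 0.98, 0.004], [-0.007, 0.006, -1.0]]
contact_force: [1.0, -0.5, 0.7]
width: 0.867
finger_force: 0.0
```

```bash
python3 - <<'E'
from p import *
print(get_state()["joints"].round(1))
for c in("top","scene"):
    im=grab(c); print([np.round(e["location"],3).tolist() for e in pinpoint("case1",c)]); print(panels(c,im))
ax=np.array([.5795,.2463]);print("station1",ax+.105*np.array([np.cos(np.radians(-10.7)),np.sin(np.radians(-10.7))]))
a=np.radians(87.6);h=np.array([np.cos(a),np.sin(a)]);g=np.array([.449,-.25])+.018*h
B=step(cur(),pose(87.6,0,[*g,.2]),4,.12)
B=step(B,pose(87.6,-30,[*g,.10]),4,.1)
B=step(B,pose(87.6,-30,[*g,.009]),3)
cv2.imwrite("pics/turn1.png",im[:,:,::-1])
E
```

```text
[-33.9  19.2   8.7  82.6  -3.   77.9  53.4]
[[0.633, -0.226, 0.011], [0.449, -0.251, 0.007], [0.684, 0.225, 0.106], [0.437, -0.394, 0.011], [0.255, -0.246, 0.01], [0.57, -0.56, 0.007]]
[([0.7265, 0.2838], np.float64(100.8), 92, 42, [211.0, 148.0]), ([0.6518, -0.4188], np.float64(130.5), 63, 62, [432.0, 165.0]), ([0.6327, -0.2283], np.float64(80.9), 100, 64, [371.0, 172.0]), ([0.4493, -0.2494], np.float64(87.7), 99, 61, [381.0, 230.0]), ([0.4161, 0.0578], np.float64(96.1), 65, 65, [281.0, 243.0]), ([0.1345, 0.8762], np.float64(2.7), 123, 48, [6.0, 345.0])]
[[0.254, -0.24, 0.01], [0.681, 0.227, 0.101], [0.44, -0.396, 0.011], [0.632, -0.228, 0.01], [0.455, -0.253, 0.008], [0.572, -0.561, 0.007], [0.782, -0.174, 0.0], [0.648, 0.326, 0.108], [0.682, 0.227, 0.106]]
[([-0.8217, -0.3311], np.float64(91.3), 396, 141, [48.0, 82.0]), ([0.4995, 0.2561], np.float64(108.7), 284, 131, [392.0, 156.0]), ([0.6273, 0.2875], np.float64(110.7), 289, 132, [431.0, 169.0]), ([0.4161, 0.0566], np.float64(123.7), 62, 60, [332.0, 172.0]), ([0.4487, -0.2508], np.float64(87.2), 98, 60, [261.0, 233.0]), ([0.6328, -0.2303], np.float64(80.3), 98, 61, [318.0, 269.0]), ([0.6466, -0.4159], np.float64(161.5), 62, 59, [261.0, 327.0])]
station1 [0.68267434 0.22680501]
N 14 tr [-2.146, -3.196, 0.178] tw [-0.0002, -0.0, 0.1009] mid [0.603, -0.017, 0.212]
N 6 tr [0.365, 0.0, 1.645] tw [0.0, -0.0873, 0.0] mid [0.45, -0.225, 0.15]
N 4 tr [1.137, -0.0, 1.97] tw [0.0, -0.0, 0.0] mid [0.45, -0.232, 0.055]
```

View pics/turn1.png

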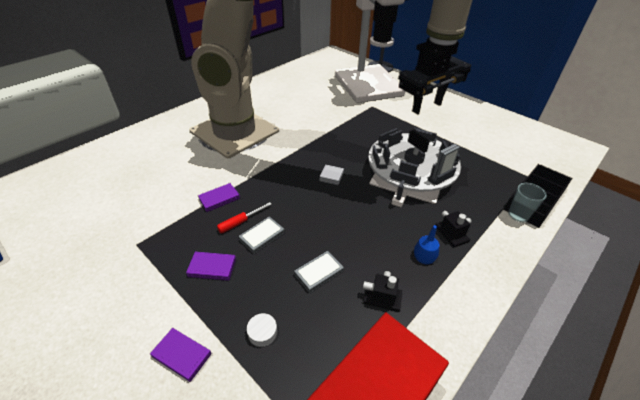

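>>> {"name": "send_rows", "arguments": {
  "translation": [
    [-2.15,-3.2,0.18],
    [-2.15,-3.2,0.18],
    [-2.15,-3.2,0.18],
    [-2.15,-3.2,0.18],
    [-2.15,-3.2,0.18],
    [-2.15,-3.2,0.18],
    [-2.15,-3.2,0.18],
    [-2.15,-3.2,0.18],
    [-2.15,-3.2,0.18],
    [-2.15,-3.2,0.18],
    [-2.15,-3.2,0.18],
    [-2.15,-3.2,0.18]
  ],
  "twist": [
    [0,0,0.101],
    [0,0,0.101],
    [0,0,0.101],
    [0,0,0.101],
    [0,0,0.101],
    [0,0,0.101],
    [0,0,0.101],
    [0,0,0.101],
    [0,0,0.101],
    [0,0,0.101],
    [0,0,0.101],
    [0,0,0.101]
  ]
}}

```text
clock: 19.95
position: [0.5072, -0.1841, 0.2031]
eef_rot: [[-0.153, 0.988, -0.003], [0.988, 0.153, -0.0], [0.0, -0.003, -1.0]]
contact_force: [0.8, 0.1, 1.2]
width: 0.87
finger_force: 0.0
```

>>> {"name": "send_rows", "arguments": {
  "translation": [
    [-2.15,-3.2,0.18],
    [-2.15,-3.2,0.18],
    [0.36,0,1.65],
    [0.36,0,1.65],
    [0.36,0,1.65],
    [0.36,0,1.65],
    [0.36,0,1.65],
    [0.36,0,1.65],
    [0,0,0],
    [0,0,0],
    [0,0,0],
    [0,0,0]
  ],
  "twist": [
    [0,0,0.101],
    [0,0,0.101],
    [0,-0.0873,0],
    [0,-0.0873,0],
    [0,-0.0873,0],
    [0,-0.0873,0],
    [0,-0.0873,0],
    [0,-0.0873,0],
    [0,0,0],
    [0,0,0],
    [0,0,0],
    [0,0,0]
  ]
}}

```text
clock: 21.15
position: [0.4501, -0.2335, 0.1018]
eef_rot: [[0.04, 0.999, -0.022], [0.866, -0.046, -0.499], [-0.499, 0.001, -0.866]]
contact_force: [-0.1, -0.5, 1.5]
width: 0.872
finger_force: 0.0
```

```bash
python3 - <<'E'
from p import *
a=np.radians(87.6);h=np.array([np.cos(a),np.sin(a)]);g=np.array([.449,-.25])+.018*h
print(get_state()["joints"].round(1))
for c in("top","scene"): print(panels(c,grab(c)))
B=step(cur(),pose(87.6,-30,[*g,.009]),2.5)
E
```

```text
[-23.    8.7  26.3 119.5  31.7  56.7 -18.3]
[([0.652, -0.4189], np.float64(125.3), 63, 62, [432.0, 165.0]), ([0.6327, -0.2284], np.float64(80.9), 100, 64, [371.0, 172.0]), ([0.5062, -0.158], np.float64(15.1), 92, 40, [350.0, 212.0]), ([0.4531, -0.2584], np.float64(53.7), 101, 79, [384.0, 229.0]), ([0.1346, 0.8762], np.float64(2.8), 123, 48, [6.0, 345.0])]
[([-0.8188, -0.3311], np.float64(91.3), 398, 147, [48.0, 82.0]), ([0.5013, 0.2491], np.float64(108.0), 284, 133, [391.0, 157.0]), ([0.6273, 0.2887], np.float64(110.5), 289, 132, [432.0, 169.0]), ([0.4164, 0.0567], np.float64(113.5), 63, 60, [332.0, 172.0]), ([0.4484, -0.2557], np.float64(86.0), 92, 60, [259.0, 234.0]), ([0.6327, -0.2304], np.float64(80.3), 98, 62, [318.0, 269.0]), ([0.6466, -0.4159], np.float64(161.4), 62, 59, [261.0, 327.0])]
N 4 tr [1.183, -0.008, 1.989] tw [-0.0003, -0.0001, -0.0008] mid [0.45, -0.233, 0.055]
```

>>> {"name": "send_rows", "arguments": {
  "translation": [
    [1.18,0,1.99],
    [1.18,0,1.99],
    [1.18,0,1.99],
    [1.18,0,1.99],
    [0,0,0],
    [0,0,0],
    [0,0,0]
  ],
  "twist": [
    [0,0,0],
    [0,0,0],
    [0,0,0],
    [0,0,0],
    [0,0,0],
    [0,0,0],
    [0,0,0]
  ]
}}

```text
clock: 21.95
position: [0.4504, -0.2319, 0.0095]
eef_rot: [[0.039, 0.999, -0.022], [0.865, -0.044, -0.5], [-0.5, 0.001, -0.866]]
contact_force: [-0.6, 0.0, 0.5]
width: 0.866
finger_force: 0.0
```

>>> {"name": "send_rows", "arguments": {
  "translation": [
    [0,0,0],
    [0,0,0],
    [0,0,0],
    [0,0,0],
    [0,0,0],
    [0,0,0]
  ],
  "twist": [
    [0,0,0],
    [0,0,0],
    [0,0,0],
    [0,0,0],
    [0,0,0],
    [0,0,0]
  ],
  "fingers": 0.5,
  "squeeze": 40
}}

```text
clock: 22.55
position: [0.45, -0.2316, 0.0088]
eef_rot: [[0.038, 0.999, -0.022], [0.865, -0.044, -0.5], [-0.501, -0.001, -0.866]]
contact_force: [-1.2, 2.4, 6.8]
width: 0.705
finger_force: 40.0
```

```bash
python3 - <<'E'
from p import *
A=cur();print(A.round(4),get_state()["joints"].round(1))
P=109.3;h=np.array([np.cos(np.radians(P)),np.sin(np.radians(P))]);S0=np.array([.6143,.1476])
B=A.copy();B[2,3]+=.13;B=step(A,B)
B=step(B,pose(P,60,[*(S0-.10*h),.22]),3.5,.09)
a=np.radians(87.6);print("u",(A[:2,3]-[.449,-.25])@[np.cos(a),np.sin(a)])
E
```

```text
[[ 3.790e-02  9.990e-01 -2.250e-02  4.500e-01]
 [ 8.648e-01 -4.400e-02 -5.001e-01 -2.316e-01]
 [-5.006e-01 -5.000e-04 -8.657e-01  8.800e-03]
 [ 0.000e+00  0.000e+00  0.000e+00  1.000e+00]] [-22.1  19.4  25.9 122.4  31.7  44.7 -23.8]
N 4 tr [-1.627, -0.002, -2.813] tw [0.0, 0.0, -0.0] mid [0.45, -0.232, 0.074]
N 18 tr [1.671, 1.251, -0.22] tw [0.006, 0.0861, -0.0227] mid [0.557, -0.08, 0.127]
u 0.018397968219815423
```

>>> {"name": "send_rows", "arguments": {
  "translation": [
    [-1.63,0,-2.81],
    [-1.63,0,-2.81],
    [-1.63,0,-2.81],
    [-1.63,0,-2.81],
    [1.67,1.25,-0.22],
    [1.67,1.25,-0.22],
    [1.67,1.25,-0.22],
    [1.67,1.25,-0.22],
    [1.67,1.25,-0.22],
    [1.67,1.25,-0.22]
  ],
  "twist": [
    [0,0,0],
    [0,0,0],
    [0,0,0],
    [0,0,0],
    [0.006,0.086,-0.0227],
    [0.006,0.086,-0.0227],
    [0.006,0.086,-0.0227],
    [0.006,0.086,-0.0227],
    [0.006,0.086,-0.0227],
    [0.006,0.086,-0.0227]
  ]
}}

```text
clock: 23.55
position: [0.5245, -0.1324, 0.118]
eef_rot: [[-0.078, 0.994, -0.07], [0.997, 0.078, -0.005], [0.001, -0.07, -0.998]]
contact_force: [-1.1, -0.1, -1.2]
width: 0.705
finger_force: 40.0
```

>>> {"name": "send_rows", "arguments": {
  "translation": [
    [1.67,1.25,-0.22],
    [1.67,1.25,-0.22],
    [1.67,1.25,-0.22],
    [1.67,1.25,-0.22],
    [1.67,1.25,-0.22],
    [1.67,1.25,-0.22],
    [0,0,0],
    [0,0,0],
    [0,0,0]
  ],
  "twist": [
    [0.006,0.086,-0.0227],
    [0.006,0.086,-0.0227],
    [0.006,0.086,-0.0227],
    [0.006,0.086,-0.0227],
    [0.006,0.086,-0.0227],
    [0.006,0.086,-0.0227],
    [0,0,0],
    [0,0,0],
    [0,0,0]
  ]
}}

```text
clock: 24.45
position: [0.5877, -0.0301, 0.1461]
eef_rot: [[-0.152, 0.974, -0.167], [0.854, 0.214, 0.474], [0.497, -0.071, -0.865]]
contact_force: [1.3, 0.6, -1.1]
width: 0.708
finger_force: 40.0
```

```bash
python3 - <<'E'
from p import *
A=cur();print(get_state()["joints"].round(1))
P=109.3;h=np.array([np.cos(np.radians(P)),np.sin(np.radians(P))]);S0=np.array([.6143,.1476])
B=step(A,pose(P,60,[*(S0-.10*h),.22]),3.5,.09)
B=step(B,pose(P,60,[*S0,.205]),3,.09)
E
```

```text
[  0.6  30.8  17.4  84.3 -32.7  86.7  36.4]
N 6 tr [1.685, 1.266, -0.229] tw [0.006, 0.0867, -0.0228] mid [0.618, 0.016, 0.178]
N 4 tr [0.925, -0.0, 2.353] tw [0.0, 0.0, -0.0] mid [0.631, 0.1, 0.212]
```

>>> {"name": "send_rows", "arguments": {
  "translation": [
    [1.68,1.27,-0.23],
    [1.68,1.27,-0.23],
    [1.68,1.27,-0.23],
    [1.68,1.27,-0.23],
    [1.68,1.27,-0.23],
    [1.68,1.27,-0.23],
    [0.92,0,2.35],
    [0.92,0,2.35],
    [0.92,0,2.35],
    [0.92,0,2.35],
    [0,0,0],
    [0,0,0]
  ],
  "twist": [
    [0.006,0.0867,-0.0228],
    [0.006,0.0867,-0.0228],
    [0.006,0.0867,-0.0228],
    [0.006,0.0867,-0.0228],
    [0.006,0.0867,-0.0228],
    [0.006,0.0867,-0.0228],
    [0,0,0],
    [0,0,0],
    [0,0,0],
    [0,0,0],
    [0,0,0],
    [0,0,0]
  ]
}}

```text
clock: 25.65
position: [0.6145, 0.148, 0.2055]
eef_rot: [[-0.166, 0.943, -0.287], [0.471, 0.332, 0.817], [0.866, 0.0, -0.5]]
contact_force: [0.5, -1.0, -1.6]
width: 0.71
finger_force: 40.0
```

>>> {"name": "send_rows", "arguments": {
  "translation": [
    [0,0,0],
    [0,0,0]
  ],
  "twist": [
    [0,0,0],
    [0,0,0]
  ]
}}

```text
clock: 25.85
position: [0.6154, 0.1464, 0.2051]
eef_rot: [[-0.165, 0.944, -0.285], [0.472, 0.33, 0.818], [0.866, 0.0, -0.5]]
contact_force: [0.9, 0.5, -2.1]
width: 0.71
finger_force: 40.0
```

```bash
python3 - <<'E'
from p import *
A=cur();print(A[:3,3].round(4),get_state()["joints"].round(1))
P=109.3;S0=np.array([.6143,.1476])
B=step(A,pose(P,60,[*S0,.16]),2,.09)
B=step(B,pose(P,60,[*S0,.125]),1.5,.09)
for c in("top","scene"):
    im=grab(c); print([(np.round(e["location"],3).tolist()) for e in pinpoint("case1",c)])
E
```

```text
[0.6154 0.1464 0.2051] [  3.6  40.4   6.2  76.6 -54.2  99.   38.1]
N 3 tr [-1.278, -0.023, 0.795] tw [0.0004, -0.0001, -0.0] mid [0.615, 0.147, 0.183]
N 3 tr [-1.01, -0.0, 0.583] tw [0.0, 0.0, -0.0] mid [0.614, 0.148, 0.142]
[[0.436, -0.394, 0.009], [0.571, -0.559, 0.01], [0.634, -0.225, 0.011], [0.255, -0.244, 0.007], [0.614, 0.145, 0.187], [0.687, 0.225, 0.106]]
[[0.632, -0.229, 0.009], [0.572, -0.56, 0.007], [0.438, -0.398, 0.01], [0.682, 0.224, 0.1], [0.252, -0.241, 0.01]]
```

Same as the first; lower with the correction.

>>> {"name": "send_rows", "arguments": {
  "translation": [
    [-1.28,-0.02,0.78],
    [-1.28,-0.02,0.78],
    [-1.28,-0.02,0.78],
    [0,0,0],
    [-0.75,0,0.43],
    [-0.75,0,0.43],
    [-0.75,0,0.43],
    [0,0,0],
    [0,0,0]
  ],
  "twist": [
    [0,0,0],
    [0,0,0],
    [0,0,0],
    [0,0,0],
    [0,0,0],
    [0,0,0],
    [0,0,0],
    [0,0,0],
    [0,0,0]
  ]
}}

```text
clock: 26.95
position: [0.6142, 0.1484, 0.1343]
eef_rot: [[-0.165, 0.944, -0.287], [0.47, 0.331, 0.818], [0.867, 0.0, -0.498]]
contact_force: [-1.1, -0.1, -1.2]
width: 0.707
finger_force: 40.0
```

>>> {"name": "send_rows", "arguments": {
  "translation": [
    [-0.45,0,0.25],
    [-0.45,0,0.25],
    [0,0,0],
    [0,0,0],
    [0,0,0]
  ],
  "twist": [
    [0,0,0],
    [0,0,0],
    [0,0,0],
    [0,0,0],
    [0,0,0]
  ]
}}

```text
clock: 27.45
position: [0.6143, 0.1482, 0.124]
eef_rot: [[-0.166, 0.944, -0.287], [0.47, 0.331, 0.818], [0.867, 0.001, -0.499]]
contact_force: [0.5, -0.3, -1.1]
width: 0.708
finger_force: 40.0
```

>>> {"name": "send_rows", "arguments": {
  "translation": [
    [0,0,0],
    [0,0,0],
    [0,0,0],
    [0,0,0]
  ],
  "twist": [
    [0,0,0],
    [0,0,0],
    [0,0,0],
    [0,0,0]
  ],
  "fingers": 0.87
}}

```text
clock: 27.85
position: [0.6143, 0.1483, 0.1242]
eef_rot: [[-0.166, 0.944, -0.287], [0.47, 0.331, 0.818], [0.867, 0.001, -0.498]]
contact_force: [-0.4, -1.0, 0.0]
width: 0.86
finger_force: 0.0
```

>>> {"name": "send_rows", "arguments": {
  "translation": [
    [0,0,-2],
    [0,0,-3],
    [0,0,-4],
    [0,0,0],
    [0,0,0],
    [0,0,0]
  ],
  "twist": [
    [0,0,0],
    [0,0,0],
    [0,0,0],
    [0,0,0],
    [0,0,0],
    [0,0,0]
  ]
}}

```text
clock: 28.45
position: [0.6396, 0.0757, 0.1685]
eef_rot: [[-0.165, 0.943, -0.288], [0.469, 0.332, 0.818], [0.867, 0.0, -0.498]]
contact_force: [0.7, -0.4, -0.4]
width: 0.867
finger_force: 0.0
```

```bash
python3 - <<'E'
from p import *
for c in("top","scene"):
    im=grab(c); print([np.round(e["location"],3).tolist() for e in pinpoint("case1",c)])
    if c=="top": cv2.imwrite("pics/put2.png",cv2.resize(im[100:250,160:340],None,fx=3,fy=3)[:,:,::-1])
A=cur();ax=[.5798,.246]
# tool y to -100ish: psi s.t. x axis = psi, y=psi-90 ; bar at 109.3+60=169.3 -> psi=-10.7 or 169.3
B=step(A,pose(109.3,0,[*ax,.24]),3,.12)
B=step(B,pose(-10.7,0,[*ax,.24]),3,.13)
E
```

```text
[[0.687, 0.227, 0.106], [0.574, -0.557, 0.01], [0.254, -0.244, 0.009], [0.437, -0.394, 0.012], [0.635, -0.23, 0.009], [0.583, 0.248, -0.001]]
[[0.251, -0.239, 0.006], [0.635, -0.228, 0.01], [0.571, -0.562, 0.009], [0.679, 0.224, 0.102], [0.616, 0.144, 0.103], [0.438, -0.395, 0.014]]
N 9 tr [2.21, -0.0, 0.464] tw [-0.0001, -0.1166, 0.0002] mid [0.613, 0.152, 0.229]
N 17 tr [-0.0, -0.0, 0.0] tw [0.0, 0.0, 0.1232] mid [0.58, 0.246, 0.24]
```

View pics/put2.png

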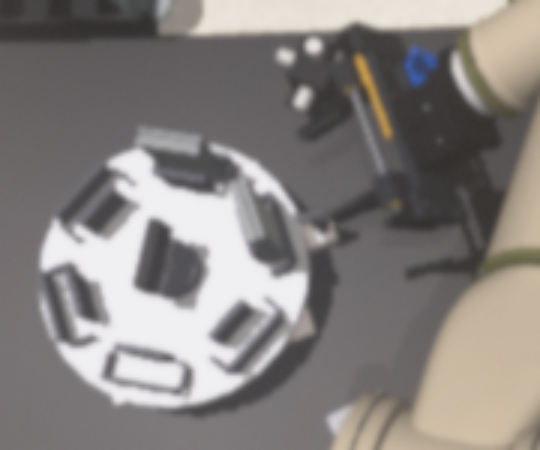

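>>> {"name": "send_rows", "arguments": {
  "translation": [
    [2.21,0,0.46],
    [2.21,0,0.46],
    [2.21,0,0.46],
    [2.21,0,0.46],
    [2.21,0,0.46],
    [2.21,0,0.46],
    [2.21,0,0.46],
    [2.21,0,0.46],
    [2.21,0,0.46],
    [0,0,0]
  ],
  "twist": [
    [0,-0.1166,0],
    [0,-0.1166,0],
    [0,-0.1166,0],
    [0,-0.1166,0],
    [0,-0.1166,0],
    [0,-0.1166,0],
    [0,-0.1166,0],
    [0,-0.1166,0],
    [0,-0.1166,0],
    [0,0,0]
  ]
}}

```text
clock: 29.65
position: [0.5759, 0.2549, 0.2402]
eef_rot: [[-0.345, 0.939, 0.0], [0.939, 0.345, 0.0], [0.0, 0.0, -1.0]]
contact_force: [-1.1, 0.5, -0.1]
width: 0.873
finger_force: 0.0
```

>>> {"name": "send_rows", "arguments": {
  "translation": [
    [0,0,0],
    [0,0,0],
    [0,0,0],
    [0,0,0],
    [0,0,0],
    [0,0,0],
    [0,0,0],
    [0,0,0],
    [0,0,0],
    [0,0,0],
    [0,0,0],
    [0,0,0]
  ],
  "twist": [
    [0,0,-0.1164],
    [0,0,-0.1164],
    [0,0,-0.1164],
    [0,0,-0.1164],
    [0,0,-0.1164],
    [0,0,-0.1164],
    [0,0,-0.1164],
    [0,0,-0.1164],
    [0,0,-0.1164],
    [0,0,0],
    [0,0,0],
    [0,0,0]
  ]
}}

```text
clock: 30.85
position: [0.5801, 0.2449, 0.2403]
eef_rot: [[-0.982, 0.187, 0.0], [0.187, 0.982, -0.0], [-0.0, -0.0, -1.0]]
contact_force: [0.1, 0.1, -1.0]
width: 0.87
finger_force: 0.0
```

```bash
python3 - <<'E'
from p import *
A=cur();print(A.round(3),get_state()["joints"].round(1))
B=step(A,pose(169.3,0,[.5798,.246,.106]),3,.13)
E
```

```text
[[-0.982  0.187  0.     0.58 ]
 [ 0.187  0.982 -0.     0.245]
 [-0.    -0.    -1.     0.24 ]
 [ 0.     0.     0.     1.   ]] [-31.1  19.    5.2  81.8  -1.7  79.3  53.4]
N 5 tr [0.012, 0.02, 2.687] tw [-0.0, 0.0001, -0.0003] mid [0.58, 0.245, 0.173]
```

>>> {"name": "send_rows", "arguments": {
  "translation": [
    [0.01,0.02,2.68],
    [0.01,0.02,2.68],
    [0.01,0.02,2.68],
    [0.01,0.02,2.68],
    [0.01,0.02,2.68],
    [0,0,0]
  ],
  "twist": [
    [0,0,0],
    [0,0,0],
    [0,0,0],
    [0,0,0],
    [0,0,0],
    [0,0,0]
  ]
}}

```text
clock: 31.45
position: [0.5778, 0.245, 0.1026]
eef_rot: [[-0.983, 0.186, -0.005], [0.186, 0.983, -0.003], [0.004, -0.004, -1.0]]
contact_force: [-0.4, 0.1, -0.5]
width: 0.872
finger_force: 0.0
```

>>> {"name": "send_rows", "arguments": {
  "translation": [
    [0,0,0],
    [0,0,0],
    [0,0,0],
    [0,0,0],
    [0,0,0],
    [0,0,0],
    [0,0,0],
    [0,0,0],
    [0,0,0],
    [0,0,0],
    [0,0,0],
    [0,0,0]
  ],
  "twist": [
    [0,0,0],
    [0,0,0],
    [0,0,0],
    [0,0,0],
    [0,0,0],
    [0,0,0],
    [0,0,0],
    [0,0,0],
    [0,0,0],
    [0,0,0],
    [0,0,0],
    [0,0,0]
  ],
  "fingers": 0,
  "squeeze": 15
}}

```text
clock: 32.65
position: [0.5801, 0.2461, 0.1064]
eef_rot: [[-0.983, 0.185, 0.001], [0.185, 0.983, -0.0], [-0.001, 0.0, -1.0]]
contact_force: [1.2, 1.3, -0.7]
width: 0.16
finger_force: 15.0
```

>>> {"name": "send_rows", "arguments": {
  "translation": [
    [0,0,0],
    [0,0,0],
    [0,0,0],
    [0,0,0],
    [0,0,0],
    [0,0,0],
    [0,0,0],
    [0,0,0],
    [0,0,0],
    [0,0,0],
    [0,0,0],
    [0,0,0]
  ],
  "twist": [
    [0,0,-0.03],
    [0,0,-0.06],
    [0,0,-0.07],
    [0,0,-0.07],
    [0,0,-0.07],
    [0,0,-0.07],
    [0,0,-0.07],
    [0,0,-0.07],
    [0,0,-0.07],
    [0,0,-0.07],
    [0,0,-0.07],
    [0,0,-0.07]
  ]
}}

```text
clock: 33.85
position: [0.5801, 0.2462, 0.1064]
eef_rot: [[-0.82, -0.572, 0.001], [-0.572, 0.82, 0.0], [-0.001, -0.0, -1.0]]
contact_force: [1.2, 2.1, -0.2]
width: 0.162
finger_force: 15.0
```

>>> {"name": "send_rows", "arguments": {
  "translation": [
    [0,0,0],
    [0,0,0],
    [0,0,0],
    [0,0,0],
    [0,0,0],
    [0,0,0],
    [0,0,0],
    [0,0,0],
    [0,0,0],
    [0,0,0]
  ],
  "twist": [
    [0,0,-0.07],
    [0,0,-0.07],
    [0,0,-0.07],
    [0,0,-0.03],
    [0,0,-0.02],
    [0,0,0],
    [0,0,0],
    [0,0,0],
    [0,0,0],
    [0,0,0]
  ]
}}

```text
clock: 34.85
position: [0.58, 0.2462, 0.1064]
eef_rot: [[-0.649, -0.761, 0.001], [-0.761, 0.649, 0.0], [-0.0, -0.0, -1.0]]
contact_force: [1.1, 5.3, -2.3]
width: 0.157
finger_force: 15.0
```

>>> {"name": "send_rows", "arguments": {
  "translation": [
    [0,0,0],
    [0,0,0],
    [0,0,0],
    [0,0,0],
    [0,0,0],
    [0,0,0],
    [0,0,0],
    [0,0,0],
    [0,0,-4],
    [0,0,-4],
    [0,0,-4],
    [0,0,0]
  ],
  "twist": [
    [0,0,0],
    [0,0,0],
    [0,0,0],
    [0,0,0],
    [0,0,0],
    [0,0,0],
    [0,0,0],
    [0,0,0],
    [0,0,0],
    [0,0,0],
    [0,0,0],
    [0,0,0]
  ],
  "fingers": 0.87
}}

```text
clock: 36.05
position: [0.5823, 0.2471, 0.233]
eef_rot: [[-0.649, -0.76, 0.009], [-0.76, 0.649, 0.004], [-0.009, -0.005, -1.0]]
contact_force: [0.0, 0.8, -0.3]
width: 0.865
finger_force: 0.0
```

>>> {"name": "send_rows", "arguments": {
  "translation": [
    [0,0,0],
    [0,0,0]
  ],
  "twist": [
    [0,0,0],
    [0,0,0]
  ]
}}

```text
clock: 36.25
position: [0.5794, 0.2457, 0.2251]
eef_rot: [[-0.649, -0.761, -0.001], [-0.761, 0.649, -0.001], [0.001, 0.0, -1.0]]
contact_force: [0.3, 0.5, 0.2]
width: 0.87
finger_force: 0.0
```

```bash
python3 - <<'E'
from p import *
print(get_state()["joints"].round(1))
for c in("top","scene"):
    im=grab(c); print([np.round(e["location"],3).tolist() for e in pinpoint("case1",c)]); print([q for q in panels(c,im) if q[0][1]<0 and q[0][0]>.3])
ax=np.array([.5798,.2463])
for k in(1,2):
    a=np.radians(-70.7+60*k);print("station",k,ax+.105*np.array([np.cos(a),np.sin(a)]))
a=np.radians(80.6);h=np.array([np.cos(a),np.sin(a)]);g=np.array([.6328,-.2293])-.02*h
B=step(cur(),pose(80.6,10,[*g,.2]),4,.12)
B=step(B,pose(80.6,10,[*g,.008]),3)
cv2.imwrite("pics/turn2.png",cv2.resize(im[100:320,260:500],None,fx=2.5,fy=2.5)[:,:,::-1])
E
```

```text
[-22.9  19.7  -5.5  82.6   1.9  78.  111. ]
[[0.634, -0.227, 0.013], [0.254, -0.248, 0.012], [0.682, 0.226, 0.103], [0.436, -0.397, 0.012], [0.57, -0.56, 0.009], [0.682, 0.222, 0.106], [0.651, 0.327, 0.054]]
[([0.6518, -0.4188], np.float64(130.5), 63, 62, [432.0, 165.0]), ([0.6327, -0.2283], np.float64(80.9), 100, 64, [371.0, 172.0])]
[[0.44, -0.398, 0.012], [0.252, -0.238, 0.01], [0.646, 0.327, 0.102], [0.63, -0.226, 0.008], [0.682, 0.226, 0.103], [0.652, -0.421, 0.002], [0.797, 0.104, 0.001]]
[([0.6328, -0.2304], np.float64(80.4), 98, 61, [318.0, 269.0]), ([0.6466, -0.4159], np.float64(161.5), 62, 59, [261.0, 327.0])]
station 1 [0.68297434 0.22680501]
station 2 [0.64827033 0.32590411]
N 22 tr [-1.394, -2.712, -0.118] tw [-0.0104, 0.0028, 0.1177] mid [0.793, 0.017, 0.221]
N 7 tr [-0.476, 0.0, 2.701] tw [0.0, 0.0, -0.0] mid [0.63, -0.249, 0.104]
```

View pics/turn2.png

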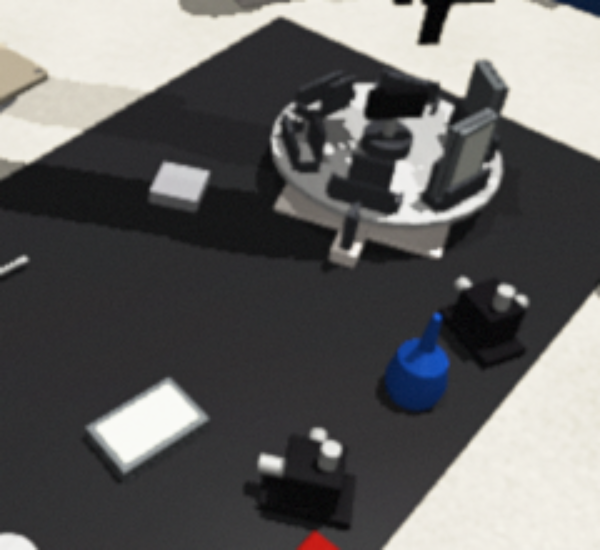

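```bash
python3 - <<'E'
from p import *
a=np.radians(80.6);h=np.array([np.cos(a),np.sin(a)]);g=np.array([.6328,-.2293])-.03*h
A=cur()
B=step(A,pose(150,0,[.58,.06,.22]),4,.125)
B=step(B,pose(80.6,15,[*g,.12]),4,.12)
B=step(B,pose(80.6,15,[*g,.009]),3)
E
```

```text
N 12 tr [0.376, -1.635, 0.045] tw [-0.0001, -0.0001, 0.1156] mid [0.613, 0.153, 0.223]
N 11 tr [-3.021, -1.112, 0.527] tw [-0.0144, 0.0208, 0.1095] mid [0.655, -0.095, 0.181]
N 4 tr [-0.718, 0.0, 2.68] tw [0.0, -0.0, 0.0] mid [0.628, -0.259, 0.064]
```

>>> {"name": "send_rows", "arguments": {
  "translation": [
    [0.38,-1.63,0.04],
    [0.38,-1.63,0.04],
    [0.38,-1.63,0.04],
    [0.38,-1.63,0.04],
    [0.38,-1.63,0.04],
    [0.38,-1.63,0.04],
    [0.38,-1.63,0.04],
    [0.38,-1.63,0.04],
    [0.38,-1.63,0.04],
    [0.38,-1.63,0.04],
    [0.38,-1.63,0.04],
    [0.38,-1.63,0.04]
  ],
  "twist": [
    [0,0,0.1156],
    [0,0,0.1156],
    [0,0,0.1156],
    [0,0,0.1156],
    [0,0,0.1156],
    [0,0,0.1156],
    [0,0,0.1156],
    [0,0,0.1156],
    [0,0,0.1156],
    [0,0,0.1156],
    [0,0,0.1156],
    [0,0,0.1156]
  ]
}}

```text
clock: 37.65
position: [0.5794, 0.0599, 0.2211]
eef_rot: [[-0.864, 0.504, -0.0], [0.504, 0.864, -0.001], [-0.0, -0.0, -1.0]]
contact_force: [-1.2, 0.1, 0.6]
width: 0.868
finger_force: 0.0
```

>>> {"name": "send_rows", "arguments": {
  "translation": [
    [-3.02,-1.11,0.53],
    [-3.02,-1.11,0.53],
    [-3.02,-1.11,0.53],
    [-3.02,-1.11,0.53],
    [-3.02,-1.11,0.53],
    [-3.02,-1.11,0.53],
    [-3.02,-1.11,0.53],
    [-3.02,-1.11,0.53],
    [-3.02,-1.11,0.53],
    [-3.02,-1.11,0.53],
    [-3.02,-1.11,0.53],
    [0,0,0]
  ],
  "twist": [
    [-0.0144,0.0208,0.1095],
    [-0.0144,0.0208,0.1095],
    [-0.0144,0.0208,0.1095],
    [-0.0144,0.0208,0.1095],
    [-0.0144,0.0208,0.1095],
    [-0.0144,0.0208,0.1095],
    [-0.0144,0.0208,0.1095],
    [-0.0144,0.0208,0.1095],
    [-0.0144,0.0208,0.1095],
    [-0.0144,0.0208,0.1095],
    [-0.0144,0.0208,0.1095],
    [0,0,0]
  ]
}}

```text
clock: 38.85
position: [0.6235, -0.2643, 0.1186]
eef_rot: [[0.171, 0.985, 0.04], [0.951, -0.175, 0.253], [0.256, -0.005, -0.967]]
contact_force: [0.1, -0.5, 0.4]
width: 0.87
finger_force: 0.0
```

>>> {"name": "send_rows", "arguments": {
  "translation": [
    [0,0,0],
    [0,0,0]
  ],
  "twist": [
    [0,0,0],
    [0,0,0]
  ]
}}

```text
clock: 39.05
position: [0.6287, -0.2567, 0.1216]
eef_rot: [[0.155, 0.987, 0.043], [0.953, -0.161, 0.256], [0.259, 0.001, -0.966]]
contact_force: [1.3, 0.7, -0.2]
width: 0.87
finger_force: 0.0
```

```bash
python3 - <<'E'
from p import *
for c in("top","scene"):
    im=grab(c); print([np.round(e["location"],3).tolist() for e in pinpoint("case1",c)]); print([q for q in panels(c,im) if -.35<q[0][1]<0 and q[0][0]>.3])
a=np.radians(80.6);h=np.array([np.cos(a),np.sin(a)]);g=np.array([.6328,-.2293])-.03*h
A=cur();print(A.round(3),get_state()["joints"].round(1))
step(A,pose(80.6,15,[*g,.009]),3)
cv2.imwrite("pics/preA.png",cv2.resize(im[150:350,230:450],None,fx=2.5,fy=2.5)[:,:,::-1])
E
```

```text
[[0.255, -0.244, 0.01], [0.436, -0.396, 0.008], [0.639, -0.227, 0.01], [0.575, -0.559, 0.009], [0.654, 0.326, 0.106], [0.682, 0.228, 0.103]]
[]
[[0.684, 0.225, 0.104], [0.25, -0.241, 0.006], [0.631, -0.227, 0.009], [0.572, -0.56, 0.008], [0.648, 0.329, 0.102], [0.441, -0.393, 0.012]]
[([0.6369, -0.2349], np.float64(69.7), 98, 59, [318.0, 271.0])]
[[ 0.155  0.987  0.043  0.629]
 [ 0.953 -0.161  0.255 -0.257]
 [ 0.259  0.001 -0.966  0.122]
 [ 0.     0.     0.     1.   ]] [  9.2  34.8  24.6  78.7 -28.6  76.6  29.9]
N 4 tr [-0.782, -0.014, 2.712] tw [0.0002, 0.0, 0.0006] mid [0.628, -0.258, 0.065]
```

View pics/preA.png

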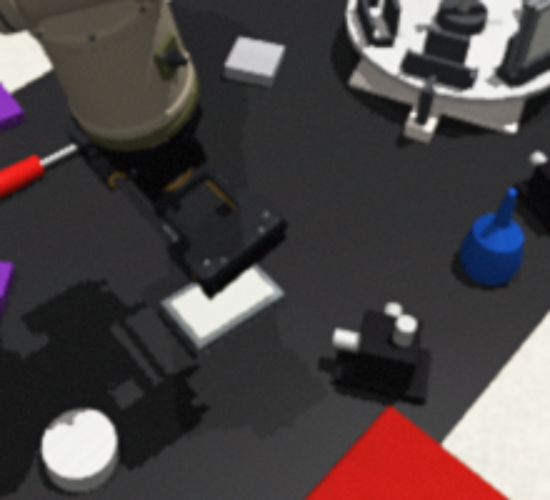

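>>> {"name": "send_rows", "arguments": {
  "translation": [
    [-0.78,0,2.71],
    [-0.78,0,2.71],
    [-0.78,0,2.71],
    [-0.78,0,2.71],
    [0,0,0],
    [0,0,0],
    [0,0,0]
  ],
  "twist": [
    [0,0,0],
    [0,0,0],
    [0,0,0],
    [0,0,0],
    [0,0,0],
    [0,0,0],
    [0,0,0]
  ]
}}

```text
clock: 39.95
position: [0.6288, -0.2604, 0.0108]
eef_rot: [[0.157, 0.987, 0.045], [0.953, -0.163, 0.254], [0.258, 0.003, -0.966]]
contact_force: [0.7, -0.2, 0.3]
width: 0.87
finger_force: 0.0
```

>>> {"name": "send_rows", "arguments": {
  "translation": [
    [0,0,0],
    [0,0,0],
    [0,0,0],
    [0,0,0],
    [0,0,0],
    [0,0,0]
  ],
  "twist": [
    [0,0,0],
    [0,0,0],
    [0,0,0],
    [0,0,0],
    [0,0,0],
    [0,0,0]
  ],
  "fingers": 0.5,
  "squeeze": 40
}}

```text
clock: 40.55
position: [0.6281, -0.2603, 0.0096]
eef_rot: [[0.157, 0.987, 0.044], [0.953, -0.163, 0.255], [0.259, 0.002, -0.966]]
contact_force: [-1.1, 0.4, 5.8]
width: 0.707
finger_force: 40.0
```

>>> {"name": "send_rows", "arguments": {
  "translation": [
    [0.26,0,-0.97],
    [0.26,0,-0.97],
    [-0.2,-1.38,-0.06],
    [-0.2,-1.38,-0.06],
    [-0.2,-1.38,-0.06],
    [-0.2,-1.38,-0.06],
    [-0.2,-1.38,-0.06],
    [-0.2,-1.38,-0.06],
    [0,0,0],
    [0,0,0],
    [0,0,0]
  ],
  "twist": [
    [0,0,0],
    [0,0,0],
    [0,0,0],
    [0,0,0],
    [0,0,0],
    [0,0,0],
    [0,0,0],
    [0,0,0],
    [0,0,0],
    [0,0,0],
    [0,0,0]
  ]
}}

```text
clock: 41.65
position: [0.5449, -0.2587, 0.0295]
eef_rot: [[0.157, 0.987, 0.044], [0.953, -0.163, 0.255], [0.259, 0.002, -0.966]]
contact_force: [-0.3, 0.4, -1.5]
width: 0.707
finger_force: 40.0
```

>>> {"name": "send_rows", "arguments": {
  "translation": [
    [-0.26,0,0.95],
    [-0.26,0,0.95],
    [0,0,0],
    [0,0,0]
  ],
  "twist": [
    [0,0,0],
    [0,0,0],
    [0,0,0],
    [0,0,0]
  ]
}}

```text
clock: 42.05
position: [0.5439, -0.2589, 0.0086]
eef_rot: [[0.158, 0.987, 0.042], [0.953, -0.163, 0.255], [0.259, -0.0, -0.966]]
contact_force: [0.3, 0.6, -1.3]
width: 0.708
finger_force: 40.0
```

>>> {"name": "send_rows", "arguments": {
  "translation": [
    [0,0,0],
    [0,0,0],
    [0,0,0],
    [0,0,0],
    [0,0,-3],
    [0,0,-3],
    [0,0,-3],
    [0,0,0],
    [0,0,0],
    [0,0,0]
  ],
  "twist": [
    [0,0,0],
    [0,0,0],
    [0,0,0],
    [0,0,0],
    [0,0,0],
    [0,0,0],
    [0,0,0],
    [0,0,0],
    [0,0,0],
    [0,0,0]
  ],
  "fingers": 0.87
}}

```text
clock: 43.05
position: [0.5398, -0.2812, 0.0954]
eef_rot: [[0.158, 0.987, 0.042], [0.953, -0.163, 0.256], [0.259, -0.001, -0.966]]
contact_force: [-0.6, 0.5, -0.5]
width: 0.868
finger_force: 0.0
```

```bash
python3 - <<'E'
from p import *
for c in("top","scene"):
    im=grab(c); print([np.round(e["location"],3).tolist() for e in pinpoint("case1",c)]); print([q for q in panels(c,im) if -.35<q[0][1]<0 and q[0][0]>.3])
a=np.radians(80.6);h=np.array([np.cos(a),np.sin(a)]);c=np.array([.545,-.2587])+.0314*h;g=c+.018*h;print(c)
A=cur();print(A.round(3))
B=step(A,pose(80.6,-30,[*g,.10]),3,.1)
step(B,pose(80.6,-30,[*g,.009]),3)
E
```

```text
[[0.652, 0.325, 0.109], [0.57, -0.56, 0.008], [0.55, -0.223, 0.008], [0.681, 0.228, 0.102], [0.681, 0.222, 0.105]]
[([0.5499, -0.2263], np.float64(79.1), 99, 61, [372.0, 198.0])]
[[0.688, 0.225, 0.101], [0.646, 0.332, 0.101], [0.44, -0.398, 0.012], [0.574, -0.56, 0.011], [0.55, -0.223, 0.01]]
[([0.5556, -0.2248], np.float64(88.6), 97, 58, [297.0, 250.0])]
[ 0.55012844 -0.22772163]
[[ 0.158  0.987  0.042  0.54 ]
 [ 0.953 -0.163  0.256 -0.281]
 [ 0.259 -0.001 -0.966  0.096]
 [ 0.     0.     0.     1.   ]]
N 8 tr [0.925, 0.017, -0.133] tw [-0.0001, -0.0982, 0.0001] mid [0.546, -0.246, 0.105]
N 4 tr [1.137, -0.0, 1.97] tw [0.0, 0.0, 0.0] mid [0.553, -0.21, 0.054]
```

>>> {"name": "send_rows", "arguments": {
  "translation": [
    [0.92,0.01,-0.13],
    [0.92,0.01,-0.13],
    [0.92,0.01,-0.13],
    [0.92,0.01,-0.13],
    [0.92,0.01,-0.13],
    [0.92,0.01,-0.13],
    [0.92,0.01,-0.13],
    [0.92,0.01,-0.13],
    [0,0,0],
    [0,0,0]
  ],
  "twist": [
    [0,-0.0982,0],
    [0,-0.0982,0],
    [0,-0.0982,0],
    [0,-0.0982,0],
    [0,-0.0982,0],
    [0,-0.0982,0],
    [0,-0.0982,0],
    [0,-0.0982,0],
    [0,0,0],
    [0,0,0]
  ]
}}

```text
clock: 44.25
position: [0.5527, -0.2099, 0.1]
eef_rot: [[0.139, 0.987, -0.081], [0.855, -0.161, -0.493], [-0.5, -0.001, -0.866]]
contact_force: [-0.6, -0.4, 0.7]
width: 0.868
finger_force: 0.0
```

>>> {"name": "send_rows", "arguments": {
  "translation": [
    [1.14,0,1.95],
    [1.14,0,1.95],
    [1.14,0,1.95],
    [1.14,0,1.95],
    [0,0,0],
    [0,0,0],
    [0,0,0]
  ],
  "twist": [
    [0,0,0],
    [0,0,0],
    [0,0,0],
    [0,0,0],
    [0,0,0],
    [0,0,0],
    [0,0,0]
  ]
}}

```text
clock: 44.95
position: [0.5534, -0.2112, 0.0117]
eef_rot: [[0.144, 0.986, -0.08], [0.854, -0.165, -0.494], [-0.5, 0.003, -0.866]]
contact_force: [-0.4, 0.5, 0.6]
width: 0.873
finger_force: 0.0
```

>>> {"name": "send_rows", "arguments": {
  "translation": [
    [0,0,0],
    [0,0,0],
    [0,0,0],
    [0,0,0],
    [0,0,0],
    [0,0,0]
  ],
  "twist": [
    [0,0,0],
    [0,0,0],
    [0,0,0],
    [0,0,0],
    [0,0,0],
    [0,0,0]
  ],
  "fingers": 0.5,
  "squeeze": 40
}}

```text
clock: 45.55
position: [0.5531, -0.2103, 0.0108]
eef_rot: [[0.142, 0.987, -0.081], [0.854, -0.163, -0.494], [-0.5, 0.001, -0.866]]
contact_force: [-2.7, 1.8, 5.9]
width: 0.705
finger_force: 40.0
```

```bash
python3 - <<'E'
from p import *
A=cur();print(get_state()["joints"].round(1))
P=109.3;h=np.array([np.cos(np.radians(P)),np.sin(np.radians(P))]);S0=np.array([.6143,.1476])
B=A.copy();B[2,3]+=.13;B=step(A,B)
B=step(B,pose(P,60,[*(S0-.10*h),.22]),3.5,.09)
B=step(B,pose(P,60,[*S0,.205]),3,.09)
a=np.radians(80.6);print("u",(A[:2,3]-[.5498,-.227])@[np.cos(a),np.sin(a)])
E
```

```text
[-27.8  33.8  33.6 104.7  15.2  51.3 -17.8]
N 4 tr [-1.627, 0.003, -2.814] tw [-0.0, -0.0, 0.0] mid [0.553, -0.21, 0.076]
N 19 tr [1.582, 0.535, -0.164] tw [0.0076, 0.0808, -0.0282] mid [0.613, -0.067, 0.127]
N 4 tr [0.925, -0.0, 2.353] tw [0.0, 0.0, -0.0] mid [0.631, 0.1, 0.212]
u 0.017035491822585794
```

>>> {"name": "send_rows", "arguments": {
  "translation": [
    [-1.63,0,-2.81],
    [-1.63,0,-2.81],
    [-1.63,0,-2.81],
    [-1.63,0,-2.81],
    [1.58,0.53,-0.16],
    [1.58,0.53,-0.16],
    [1.58,0.53,-0.16],
    [1.58,0.53,-0.16],
    [1.58,0.53,-0.16],
    [1.58,0.53,-0.16],
    [1.58,0.53,-0.16]
  ],
  "twist": [
    [0,0,0],
    [0,0,0],
    [0,0,0],
    [0,0,0],
    [0.0076,0.081,-0.028],
    [0.0076,0.081,-0.028],
    [0.0076,0.081,-0.028],
    [0.0076,0.081,-0.028],
    [0.0076,0.081,-0.028],
    [0.0076,0.081,-0.028],
    [0.0076,0.081,-0.028]
  ]
}}

```text
clock: 46.65
position: [0.5992, -0.1059, 0.119]
eef_rot: [[-0.008, 0.995, -0.096], [0.998, 0.013, 0.056], [0.057, -0.096, -0.994]]
contact_force: [-0.0, -0.0, -1.0]
width: 0.706
finger_force: 40.0
```

>>> {"name": "send_rows", "arguments": {
  "translation": [
    [1.58,0.53,-0.16],
    [1.58,0.53,-0.16],
    [1.58,0.53,-0.16],
    [1.58,0.53,-0.16],
    [1.58,0.53,-0.16],
    [1.58,0.53,-0.16],
    [0,0,0],
    [0,0,0],
    [0,0,0]
  ],
  "twist": [
    [0.0076,0.081,-0.028],
    [0.0076,0.081,-0.028],
    [0.0076,0.081,-0.028],
    [0.0076,0.081,-0.028],
    [0.0076,0.081,-0.028],
    [0.0076,0.081,-0.028],
    [0,0,0],
    [0,0,0],
    [0,0,0]
  ]
}}

```text
clock: 47.55
position: [0.6265, -0.016, 0.1491]
eef_rot: [[-0.11, 0.979, -0.171], [0.844, 0.183, 0.504], [0.524, -0.089, -0.847]]
contact_force: [0.2, 0.4, -1.1]
width: 0.706
finger_force: 40.0
```

```bash
python3 - <<'E'
from p import *
A=cur();print(get_state()["joints"].round(1))
P=109.3;h=np.array([np.cos(np.radians(P)),np.sin(np.radians(P))]);S0=np.array([.6143,.1476])-.0018*h
B=step(A,pose(P,60,[*(S0-.10*h),.22]),3.5,.09)
B=step(B,pose(P,60,[*S0,.205]),3,.09)
E
```

```text
[  1.3  35.5  16.1  77.5 -35.1  89.2  32.4]
N 6 tr [1.581, 0.553, -0.191] tw [0.008, 0.0808, -0.0286] mid [0.638, 0.022, 0.18]
N 4 tr [0.925, -0.0, 2.353] tw [0.0, 0.0, -0.0] mid [0.631, 0.099, 0.212]
```

>>> {"name": "send_rows", "arguments": {
  "translation": [
    [1.58,0.55,-0.19],
    [1.58,0.55,-0.19],
    [1.58,0.55,-0.19],
    [1.58,0.55,-0.19],
    [1.58,0.55,-0.19],
    [1.58,0.55,-0.19],
    [0.92,0,2.35],
    [0.92,0,2.35],
    [0.92,0,2.35],
    [0.92,0,2.35],
    [0,0,0],
    [0,0,0]
  ],
  "twist": [
    [0.008,0.0808,-0.0286],
    [0.008,0.0808,-0.0286],
    [0.008,0.0808,-0.0286],
    [0.008,0.0808,-0.0286],
    [0.008,0.0808,-0.0286],
    [0.008,0.0808,-0.0286],
    [0,0,0],
    [0,0,0],
    [0,0,0],
    [0,0,0],
    [0,0,0],
    [0,0,0]
  ]
}}

```text
clock: 48.75
position: [0.6145, 0.1463, 0.2055]
eef_rot: [[-0.166, 0.943, -0.287], [0.471, 0.332, 0.817], [0.866, 0.0, -0.5]]
contact_force: [-0.6, -0.1, -1.5]
width: 0.701
finger_force: 40.0
```

>>> {"name": "send_rows", "arguments": {
  "translation": [
    [0,0,0],
    [0,0,0]
  ],
  "twist": [
    [0,0,0],
    [0,0,0]
  ]
}}

```text
clock: 48.95
position: [0.6154, 0.1447, 0.2052]
eef_rot: [[-0.165, 0.944, -0.285], [0.471, 0.329, 0.818], [0.866, 0.0, -0.499]]
contact_force: [0.5, 0.5, -2.0]
width: 0.706
finger_force: 40.0
```

```bash
python3 - <<'E'
from p import *
A=cur();print(A.round(3))
P=109.3;h=np.array([np.cos(np.radians(P)),np.sin(np.radians(P))]);S0=np.array([.6143,.1476])-.0018*h
B=step(A,pose(P,60,[*S0,.134]),2,.09)
for c in("top",):
    im=grab(c); print([(np.round(e["location"],3).tolist()) for e in pinpoint("case1",c)])
E
```

```text
[[-0.165  0.944 -0.285  0.615]
 [ 0.471  0.329  0.818  0.145]
 [ 0.866  0.    -0.499  0.205]
 [ 0.     0.     0.     1.   ]]
N 4 tr [-1.525, -0.001, 0.918] tw [0.0003, -0.0002, -0.0001] mid [0.615, 0.145, 0.17]
[[0.438, -0.396, 0.012], [0.57, -0.561, 0.009], [0.254, -0.244, 0.01], [0.682, 0.228, 0.103], [0.658, 0.327, 0.107], [0.615, 0.149, 0.187], [0.801, 0.104, 0.002]]
```

>>> {"name": "send_rows", "arguments": {
  "translation": [
    [-1.53,0,0.92],
    [-1.53,0,0.92],
    [-1.53,0,0.92],
    [-1.53,0,0.92],
    [0,0,0],
    [0,0,0],
    [0,0,0]
  ],
  "twist": [
    [0,0,0],
    [0,0,0],
    [0,0,0],
    [0,0,0],
    [0,0,0],
    [0,0,0],
    [0,0,0]
  ]
}}

```text
clock: 49.75
position: [0.615, 0.1471, 0.1347]
eef_rot: [[-0.166, 0.944, -0.286], [0.47, 0.331, 0.818], [0.867, 0.002, -0.498]]
contact_force: [-0.3, 0.5, -0.8]
width: 0.708
finger_force: 40.0
```

>>> {"name": "send_rows", "arguments": {
  "translation": [
    [-0.45,0,0.26],
    [-0.45,0,0.26],
    [0,0,0],
    [0,0,0],
    [0,0,0]
  ],
  "twist": [
    [0,0,0],
    [0,0,0],
    [0,0,0],
    [0,0,0],
    [0,0,0]
  ]
}}

```text
clock: 50.25
position: [0.6145, 0.1471, 0.1235]
eef_rot: [[-0.165, 0.944, -0.287], [0.47, 0.331, 0.818], [0.867, 0.0, -0.498]]
contact_force: [-0.3, -0.1, -0.7]
width: 0.707
finger_force: 40.0
```

>>> {"name": "send_rows", "arguments": {
  "translation": [
    [0,0,0],
    [0,0,0],
    [0,0,0],
    [0,0,0]
  ],
  "twist": [
    [0,0,0],
    [0,0,0],
    [0,0,0],
    [0,0,0]
  ],
  "fingers": 0.87
}}

```text
clock: 50.65
position: [0.6145, 0.1472, 0.1237]
eef_rot: [[-0.165, 0.944, -0.287], [0.47, 0.331, 0.818], [0.867, 0.001, -0.498]]
contact_force: [-0.2, 0.1, 0.2]
width: 0.861
finger_force: 0.0
```

>>> {"name": "send_rows", "arguments": {
  "translation": [
    [0,0,-2],
    [0,0,-3],
    [0,0,-4],
    [0,0,0],
    [0,0,0],
    [0,0,0]
  ],
  "twist": [
    [0,0,0],
    [0,0,0],
    [0,0,0],
    [0,0,0],
    [0,0,0],
    [0,0,0]
  ]
}}

```text
clock: 51.25
position: [0.6399, 0.0746, 0.168]
eef_rot: [[-0.165, 0.943, -0.288], [0.469, 0.332, 0.819], [0.868, -0.0, -0.497]]
contact_force: [-0.5, 0.4, -0.8]
width: 0.868
finger_force: 0.0
```

```bash
python3 - <<'E'
from p import *
for c in("top","scene"):
    im=grab(c); print([np.round(e["location"],3).tolist() for e in pinpoint("case1",c)])
    if c=="top": cv2.imwrite("pics/put3.png",cv2.resize(im[100:250,160:340],None,fx=3,fy=3)[:,:,::-1])
A=cur();ax=[.5798,.246]
B=step(A,pose(109.3,0,[*ax,.24]),3,.12)
B=step(B,pose(49.3,0,[*ax,.24]),3,.12)
E
```

```text
[[0.436, -0.396, 0.011], [0.679, 0.225, 0.104], [0.614, 0.15, 0.107], [0.257, -0.242, 0.011], [0.541, 0.346, 0.104], [0.573, -0.556, 0.011], [0.653, 0.326, 0.106]]
[[0.687, 0.225, 0.102], [0.253, -0.243, 0.01], [0.614, 0.149, 0.106], [0.648, 0.325, 0.102], [0.572, -0.557, 0.008], [0.439, -0.396, 0.012]]
N 9 tr [2.225, 0.001, 0.467] tw [-0.0001, -0.1167, 0.0001] mid [0.613, 0.151, 0.228]
N 9 tr [-0.0, -0.0, 0.0] tw [0.0, 0.0, 0.1164] mid [0.58, 0.246, 0.24]
```

View pics/put3.png

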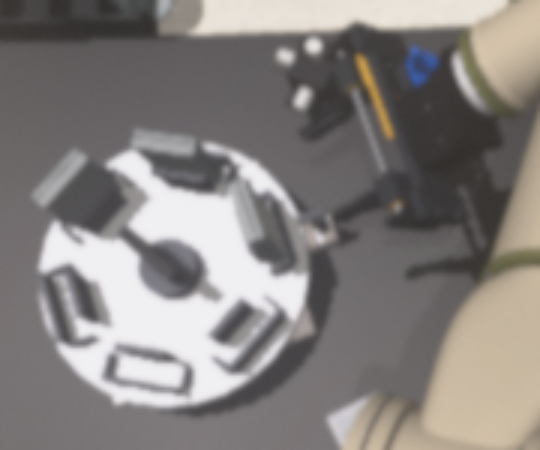

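All three cases stand at stations 0, 1 and 2; the bar lies at 49° (from (120,225) to (200,285) in the crop). Turn the last click.

>>> {"name": "send_rows", "arguments": {
  "translation": [
    [2.22,0,0.46],
    [2.22,0,0.46],
    [2.22,0,0.46],
    [2.22,0,0.46],
    [2.22,0,0.46],
    [2.22,0,0.46],
    [2.22,0,0.46],
    [2.22,0,0.46],
    [2.22,0,0.46],
    [0,0,0]
  ],
  "twist": [
    [0,-0.1166,0],
    [0,-0.1166,0],
    [0,-0.1166,0],
    [0,-0.1166,0],
    [0,-0.1166,0],
    [0,-0.1166,0],
    [0,-0.1166,0],
    [0,-0.1166,0],
    [0,-0.1166,0],
    [0,0,0]
  ]
}}

```text
clock: 52.45
position: [0.576, 0.2545, 0.2402]
eef_rot: [[-0.345, 0.939, 0.0], [0.939, 0.345, 0.001], [0.001, 0.0, -1.0]]
contact_force: [0.3, 2.1, -0.1]
width: 0.87
finger_force: 0.0
```

>>> {"name": "send_rows", "arguments": {
  "translation": [
    [0,0,0],
    [0,0,0],
    [0,0,0],
    [0,0,0],
    [0,0,0],
    [0,0,0],
    [0,0,0],
    [0,0,0],
    [0,0,0],
    [0,0,0],
    [0,0,0],
    [0,0,0]
  ],
  "twist": [
    [0,0,0.1164],
    [0,0,0.1164],
    [0,0,0.1164],
    [0,0,0.1164],
    [0,0,0.1164],
    [0,0,0.1164],
    [0,0,0.1164],
    [0,0,0.1164],
    [0,0,0.1164],
    [0,0,0],
    [0,0,0],
    [0,0,0]
  ]
}}

```text
clock: 53.65
position: [0.5802, 0.2445, 0.2404]
eef_rot: [[0.65, 0.76, 0.0], [0.76, -0.65, 0.0], [0.0, 0.0, -1.0]]
contact_force: [0.4, -0.5, 0.6]
width: 0.868
finger_force: 0.0
```

```bash
python3 - <<'E'
from p import *
A=cur();print(A.round(3),get_state()["joints"].round(1))
B=step(A,pose(49.3,0,[.5798,.246,.106]),3,.13)
E
```

```text
[[ 0.65   0.76   0.     0.58 ]
 [ 0.76  -0.65   0.     0.244]
 [ 0.     0.    -1.     0.24 ]
 [ 0.     0.     0.     1.   ]] [-42.6  19.5  20.3  82.5  -6.7  79.2 -62.7]
N 5 tr [0.017, -0.026, 2.687] tw [0.0, -0.0001, 0.0005] mid [0.58, 0.245, 0.173]
```

>>> {"name": "send_rows", "arguments": {
  "translation": [
    [0.02,-0.03,2.68],
    [0.02,-0.03,2.68],
    [0.02,-0.03,2.68],
    [0.02,-0.03,2.68],
    [0.02,-0.03,2.68],
    [0,0,0]
  ],
  "twist": [
    [0,0,0],
    [0,0,0],
    [0,0,0],
    [0,0,0],
    [0,0,0],
    [0,0,0]
  ]
}}

```text
clock: 54.25
position: [0.5777, 0.2453, 0.1027]
eef_rot: [[0.651, 0.759, -0.005], [0.759, -0.651, -0.003], [-0.005, -0.002, -1.0]]
contact_force: [-0.3, -0.4, -0.5]
width: 0.871
finger_force: 0.0
```

>>> {"name": "send_rows", "arguments": {
  "translation": [
    [0,0,0],
    [0,0,0],
    [0,0,0],
    [0,0,0],
    [0,0,0],
    [0,0,0],
    [0,0,0],
    [0,0,0],
    [0,0,0],
    [0,0,0],
    [0,0,0],
    [0,0,0]
  ],
  "twist": [
    [0,0,0],
    [0,0,0],
    [0,0,0],
    [0,0,0],
    [0,0,0],
    [0,0,0],
    [0,0,0],
    [0,0,0],
    [0,0,0],
    [0,0,0],
    [0,0,0],
    [0,0,0]
  ],
  "fingers": 0,
  "squeeze": 15
}}

```text
clock: 55.45
position: [0.5799, 0.2461, 0.1064]
eef_rot: [[0.652, 0.758, 0.0], [0.758, -0.652, -0.0], [0.0, 0.0, -1.0]]
contact_force: [-0.5, 0.6, 0.1]
width: 0.162
finger_force: 15.0
```

>>> {"name": "send_rows", "arguments": {
  "translation": [
    [0,0,0],
    [0,0,0],
    [0,0,0],
    [0,0,0],
    [0,0,0],
    [0,0,0],
    [0,0,0],
    [0,0,0],
    [0,0,0],
    [0,0,0],
    [0,0,0],
    [0,0,0]
  ],
  "twist": [
    [0,0,-0.03],
    [0,0,-0.06],
    [0,0,-0.07],
    [0,0,-0.07],
    [0,0,-0.07],
    [0,0,-0.07],
    [0,0,-0.07],
    [0,0,-0.07],
    [0,0,-0.07],
    [0,0,-0.07],
    [0,0,-0.07],
    [0,0,-0.07]
  ]
}}

```text
clock: 56.65
position: [0.5799, 0.2461, 0.1064]
eef_rot: [[-0.084, 0.996, 0.0], [0.996, 0.084, -0.0], [-0.0, 0.0, -1.0]]
contact_force: [0.1, -0.4, -0.2]
width: 0.162
finger_force: 15.0
```

>>> {"name": "send_rows", "arguments": {
  "translation": [
    [0,0,0],
    [0,0,0],
    [0,0,0],
    [0,0,0],
    [0,0,0],
    [0,0,0],
    [0,0,0],
    [0,0,0],
    [0,0,0],
    [0,0,0]
  ],
  "twist": [
    [0,0,-0.07],
    [0,0,-0.07],
    [0,0,-0.07],
    [0,0,-0.03],
    [0,0,-0.02],
    [0,0,0],
    [0,0,0],
    [0,0,0],
    [0,0,0],
    [0,0,0]
  ]
}}

```text
clock: 57.65
position: [0.5799, 0.2462, 0.1064]
eef_rot: [[-0.333, 0.943, 0.0], [0.943, 0.333, -0.0], [-0.0, 0.0, -1.0]]
contact_force: [-1.3, 0.1, -0.4]
width: 0.152
finger_force: 15.0
```

>>> {"name": "send_rows", "arguments": {
  "translation": [
    [0,0,0],
    [0,0,0],
    [0,0,0],
    [0,0,0],
    [0,0,0],
    [0,0,0],
    [0,0,0],
    [0,0,0],
    [0,0,-4],
    [0,0,-4],
    [0,0,-4],
    [0,0,0]
  ],
  "twist": [
    [0,0,0],
    [0,0,0],
    [0,0,0],
    [0,0,0],
    [0,0,0],
    [0,0,0],
    [0,0,0],
    [0,0,0],
    [0,0,0],
    [0,0,0],
    [0,0,0],
    [0,0,0]
  ],
  "fingers": 0.87
}}

```text
clock: 58.85
position: [0.5823, 0.247, 0.2329]
eef_rot: [[-0.333, 0.943, 0.009], [0.943, 0.333, 0.004], [0.001, 0.01, -1.0]]
contact_force: [0.2, -0.1, 0.4]
width: 0.873
finger_force: 0.0
```

>>> {"name": "send_rows", "arguments": {
  "translation": [
    [0,0,0],
    [0,0,0],
    [0,0,0],
    [0,0,0],
    [0,0,0],
    [0,0,0],
    [0,0,0],
    [0,0,0],
    [0,0,0],
    [0,0,0],
    [0,0,0],
    [0,0,0]
  ],
  "twist": [
    [0,0,0],
    [0,0,0],
    [0,0,0],
    [0,0,0],
    [0,0,0],
    [0,0,0],
    [0,0,0],
    [0,0,0],
    [0,0,0],
    [0,0,0],
    [0,0,0],
    [0,0,0]
  ]
}}

```text
clock: 60.05
position: [0.5799, 0.2461, 0.2264]
eef_rot: [[-0.333, 0.943, 0.001], [0.943, 0.333, -0.0], [-0.0, 0.001, -1.0]]
contact_force: [-0.1, -0.6, -0.8]
width: 0.869
finger_force: 0.0
```

```bash
python3 - <<'E'
from p import *
ax=np.array([.5798,.2463])
for k in(1,2,3):
    a=np.radians(-70.7+60*k);print("station",k,(ax+.105*np.array([np.cos(a),np.sin(a)])).round(3))
for c in("top","scene"):
    im=grab(c); print([np.round(e["location"],3).tolist() for e in pinpoint("case1",c)])
cv2.imwrite("pics/end.png",im[:,:,::-1])
E
```

```text
station 1 [0.683 0.227]
station 2 [0.648 0.326]
station 3 [0.545 0.345]
[[0.439, -0.393, 0.006], [0.571, -0.558, 0.008], [0.55, 0.347, 0.104]]
[[0.682, 0.229, 0.107], [0.253, -0.241, 0.01], [0.544, 0.347, 0.102], [0.572, -0.558, 0.01], [0.44, -0.396, 0.013], [0.649, 0.322, 0.104], [0.783, -0.175, -0.002]]
```

View pics/end.png

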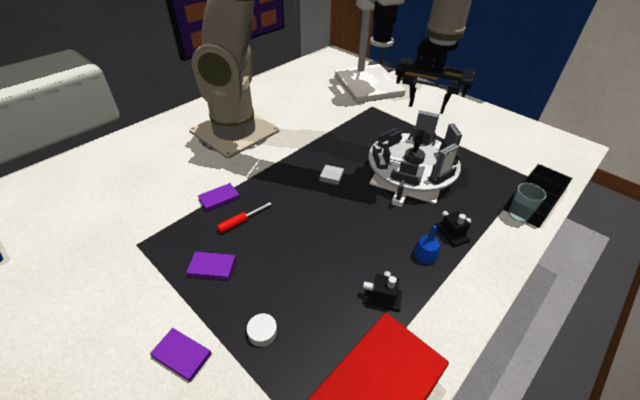

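The picture shows all three cases standing at stations 1–3 (pixels around (447,163), (453,138), (428,125)). The bay at the pointer (398,197) is empty, no grey case is left on the bench, and the gripper is clear.

```bash
python3 -c "
from workcell import *
print(sign_off())"
```

```text
the job is handed in; nothing more can be done
None
```

All three grey cases found on the bench now stand in the three bays past the pointer, with an empty bay at the pointer, and the job is handed in (60 s on the clock; no verdict was returned).

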